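# Load the second pipe into the carrier and lift it level

### The arm

A 6-joint arm with a two-finger parallel gripper is mounted at the origin on a cart in front of the work surface, level with it; the furniture and walls round the work are solid. World frame = base frame: x ahead of the robot, y to its left, z up, the work surface at z = 0. Lengths are in m, angles in rad, forces in N, time in s.
With the tool pointing down it reaches from about 0.425 to 0.95 m from the base axis. Payload 3.5 kg.
Tool frame: the origin (TCP) lies between the finger pads; the fingertips stand 8 mm ahead of it and the grasp point (between the pads) lies 11 mm behind it (r.tips_ahead is the distance from the TCP to the fingertips, in m); z points along the fingers, y is the direction in which the jaws open and shut (so a half turn about z gives the same grasp; the last joint's range is limited). The gripper opens to 85 mm and grips with 20 to 120 N. Pads are 22 mm wide; open, the fingers measure 114 mm over their backs; the gripper's body (76 mm by 85 mm) begins 54 mm behind the grasp point. The pads swing forward as they close: fully open they stand 13 mm farther back than shut.
Start: joints at [-1.333, 0.286, 1.577, -0, 1.279, -0.15], TCP at [0.255, -0.625, 0.21] pointing down, gripper open.
Joint ranges: [-2.77, 2.77], [-0.9, 2.22], [0.21, 2.48], [-1.53, 4.67], [0.24, 2.81], [-2.84, 2.84]. Speed limits (rad/s): [2.79, 2.79, 3.14, 3.14, 3.14, 3.14].

### API

Orientations are given as a rotation vector (axis times angle).
In Python, from workcell import r, viewer, ticket gives the robot as it stands.
- The arm moves only by the tool servo_tool, never from a script. Its argument "motion" is a list of rows, each a list of 7 numbers: the shift along the tool's x, y, z in m, then the turn, a rotation vector about the tool's x, y, z in rad, then the opening, from 0 (shut) to 1 (fully open). A call has 1 to 5 rows; each row shifts and turns the pose as measured when the row begins, along the tool's axes as they then stand; what a row does not reach is not made up. A row lasts 1/10 s, in which the tool goes at most 50 mm and 8.59 degrees, less where a joint would pass 70% of its speed; a pose out of reach is approached as far as the arm can. A call with a gripper value outside its range is refused whole. The fingers move at their own pace and stop on an object; "squeeze" is the grip in N (left out, the last holds). Time passes only in rows, so rows that do not move let the fingers close. It gives the time, the measured TCP pose, the force and the opening at its end, in the units of the state.
- r.observe(): the state, without advancing time (a new reading comes with each control period).
- viewer.snapshot(name): name is "scene" or "top" or "wrist"; returns (picture, depth): 400x640x3 uint8, blue, green, red; 400x640 float32, m along the optical axis (not along the pixel's ray), 0 where there is no reading.
- viewer.camera_model(name): a dict with "fovy" (degrees; the focal length in pixels is half the picture's height over the tangent of half this angle, whatever the lens; pixels are square), "cx", "cy" (the principal point, pixels), "rvec" (rotation vector, rad) and "tvec" (3), from world to camera coordinates, as OpenCV has them; the wrist camera has in their place "T_tool_cam" (4x4, takes a point from camera to tool coordinates, whose origin is the TCP and whose axes are the flange's). Camera axes: x right, y down, z forward; pixel columns grow to the right and rows downward; lengths in m; the calibration is good to about 2 mm. The wrist camera is an equidistant fisheye: a pixel r from the principal point sees the ray r / f radians off the axis. A picture is of the moment at which its call begins: read the wrist's pose just before it. camera_model takes no time and is no camera call.
- ticket.sign_off(): hands the job in, once; it reports no verdict.
The state is a dict: "t": time; "q": joint angles; "joint_velocities": joint speeds; "tau": joint torques, N m; "ee_pos": TCP position; "ee_rot": TCP orientation; "ft_force": force on the tool from outside, world axes, zero at the start; "wrist_torque": the same for the moment, N m; "width": finger opening in m.
Only numpy, scipy, OpenCV 4.12 (cv2) and the standard library are available. Lean on these libraries where they do the work, as an engineer would, in place of code of your own. Each camera call takes 0.05 s, during which the arm holds its last target.

### The job

Lay the steel pipe that stands on end into the empty cradle of the pipe carrier, on its side and centred like the pipe already lying in the other cradle, and let go of it. Then take the carrier by its handle, lift it about 10 cm clear of the bench with both pipes in it, and keep holding it there, level and still; finish while holding, do not put it down. Keep the carrier level throughout and leave the other things on the bench where they are.

Things in the scene. Friction and masses are not known exactly. Their poses are not given: they have to be found in the camera images.
- pipe_standing: plain bare steel pipe, round, 34 mm in diameter, 120 mm long, about 0.2 kg, open at both ends, standing on end on the bench at the start. Origin at its middle (60 mm above the bench at the start); its z axis runs along the pipe.
- pipe_loaded: an equal steel pipe (34 mm diameter, 120 mm long) that already lies loose in one cradle of the carrier. Origin at its middle; its x axis runs along the pipe.
- pipe_carrier: hand carrier, loose, about 0.4 kg: a plywood board 140 (x) x 250 (y) x 8 mm with a handle over its middle and a cradle for one pipe at each side. Origin at the centre of the board's underside; x runs along the handle and both cradles, y across, from the empty to the loaded cradle, z up. The empty cradle is the one nearer the robot.
- carrier_grip (a point): middle of the carrier's wooden handle, a straight bar along the carrier's x, 120 mm long, 16 mm wide (y), 22 mm high (z), on two thin round posts at x = -48 and +48 mm; this point is the centre of the bar, 110 mm above the underside. Axes as the carrier's.
- cradle_empty (a point): middle of a pipe lying in the empty cradle: 95 mm to the carrier's -y side, 50 mm above its underside; axes as the carrier's. The pipe lies along x on two angle-iron rests at x = -42 and +42 mm: each a 90 degree V open upwards, 18 mm long in x, V mouth 57 mm wide, tips 54 mm above the underside. Between the rests 66 mm are free down to the board (top at 8 mm).
- cradle_loaded (a point): the same point of the loaded cradle, 95 mm to the +y side of the carrier's middle, 50 mm above the underside. Axes as the carrier's.
- hemp_reel: reel of hemp, 61 mm wide and 56 mm high, straw-coloured with flat round end discs, standing on the bench (it may have changed places with the standing pipe); leave alone. Origin at the centre of its underside.
- tape_measure: pocket tape measure, 68x72x34 mm, on the bench to the left of the carrier; leave alone. Origin at the centre of its underside.
- nipple: short threaded pipe nipple, 27 mm in diameter and 70 mm long, lying on the bench beyond the carrier; leave alone. Origin at the centre of its underside, y along it.
Mind the look-alikes: they are no part of the job. What is shaped like the pipe_standing but green or purple is not meant.

How it is judged:
By the outcome, as a careful person would: the job done as asked, in the order asked, and still so for the second after the job is handed in, while the arm keeps its last pose, push and grip.
It also fails if it takes over 54 s, if anything falls off the work surface, if the arm or the gripper's body presses on something with over 40 N, if the wrist force passes 120 N, or if a joint passes its speed limit or range.

## Working session

There is one attempt and no reset: what is moved stays moved. The work goes in short steps, Python scripts to look and compute and a tool call to move; the robot and the scene stay as the last step left them, time stands still between calls to the robot, and variables do not carry over. Pictures are saved under pics/ and viewed, and the job is handed in when it is done.

Besides the shell and the picture viewer there is one more tool, called after "Request:" as name(argument=value, ...), one argument or row to a line, values as JSON. servo_tool: Moves the arm, as the interface text tells. Its arguments: {"type":"object","properties":{"motion":{"type":"array"},"squeeze":{"type":"number"}},"required":["motion"]}

```bash
ls; mkdir -p pics; python3 - <<'E'
from workcell import r, viewer, ticket
import cv2,numpy as np
s=r.observe();print(s)
for n in("scene","top"):
    p,d=viewer.snapshot(n);cv2.imwrite(f"pics/{n}0.png",p);np.save(f"pics/{n}0.npy",d)
for n in("scene","top","wrist"): print(n,viewer.camera_model(n))
E
```

```text
pics
{'t': 0.0, 'q': array([-1.33298956e+00,  2.87187892e-01,  1.57817865e+00,  2.90287659e-05,
        1.27858617e+00, -1.49984191e-01]), 'joint_velocities': array([-0.00071098,  0.00017332,  0.00139444, -0.00012632, -0.00171301,
        0.00144683]), 'tau': array([ 1.95426233e-03, -4.05980480e+01, -2.92623639e+01, -1.99525670e-05,
        5.83407222e-03, -4.02653015e-06]), 'ee_pos': array([ 0.25512424, -0.62416988,  0.20863152]), 'ee_rot': array([-3.08041036e+00, -6.04863493e-01,  1.19037695e-04]), 'ft_force': array([-0.17312416,  0.31774733, -0.05893589]), 'wrist_torque': array([-0.04306878, -0.00186135, -0.03148348]), 'width': 0.08520497008607417}
scene {'fovy': 44.02597494586912, 'cx': 324.67352129335796, 'cy': 206.65631155324186, 'rvec': array([ 1.99671868, -1.23097982,  0.58001912]), 'tvec': array([-0.22538946,  0.42212408,  1.21660922])}
top {'fovy': 51.66936368806836, 'cx': 315.5103985801631, 'cy': 195.17182606291155, 'rvec': array([ 2.16042749, -2.15005661,  0.15742081]), 'tvec': array([0.06073755, 0.61680096, 1.26119339])}
wrist {'fovy': 65.70646984690485, 'cx': 317.9972362104695, 'cy': 197.0370086188807, 'T_tool_cam': array([[ 8.72318728e-05, -9.45133406e-01, -3.26684616e-01,
         8.47450453e-02],
       [ 9.99999899e-01,  2.26194112e-04, -3.87382022e-04,
         1.97468461e-05],
       [ 4.40021826e-04, -3.26684549e-01,  9.45133330e-01,
        -1.64236207e-01],
       [ 0.00000000e+00,  0.00000000e+00,  0.00000000e+00,
         1.00000000e+00]])}
```

View pics/scene0.png

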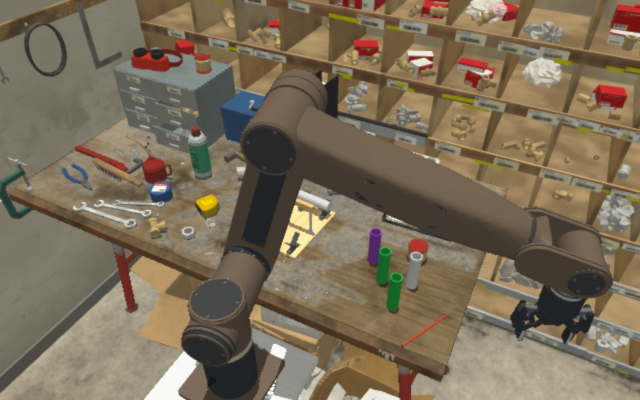

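View pics/top0.png

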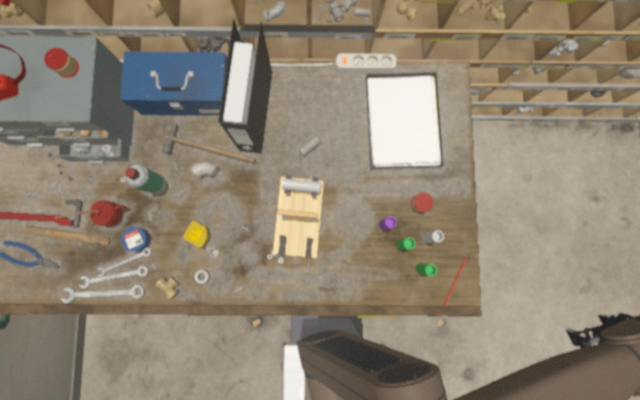

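```bash
cat > h.py <<'E'
import numpy as np,cv2
from scipy.spatial.transform import Rotation as R
def K(m): 
    f=200/np.tan(np.radians(m['fovy'])/2); return f,m['cx'],m['cy']
def cloud(m,d):
    f,cx,cy=K(m); v,u=np.mgrid[0:400,0:640]
    P=np.dstack([(u-cx)/f*d,(v-cy)/f*d,d])
    Rm=R.from_rotvec(m['rvec']).as_matrix()
    W=(P-np.array(m['tvec']))@Rm
    W[d==0]=np.nan
    return W
def wcloud(m,d,pos,rv):
    f,cx,cy=K(m); v,u=np.mgrid[0:400,0:640]
    x=u-cx;y=v-cy;rr=np.hypot(x,y)+1e-9;th=rr/f
    t=np.tan(th)
    P=np.dstack([x/rr*t*d,y/rr*t*d,d,np.ones_like(d)])
    T=np.eye(4);T[:3,:3]=R.from_rotvec(rv).as_matrix();T[:3,3]=pos
    W=(P@(T@m['T_tool_cam']).T)[...,:3]
    W[d==0]=np.nan
    return W
E
python3 - <<'E'
from workcell import r, viewer
from h import *
print([a for a in dir(r) if a[0]!='_'],r.tips_ahead)
m=viewer.camera_model("top");d=np.load("pics/top0.npy");W=cloud(m,d)
p=cv2.imread("pics/top0.png")
cv2.imwrite("pics/topc.png",cv2.resize(p[150:310,250:490],None,fx=3.3,fy=3.3,interpolation=cv2.INTER_CUBIC))
for u,v in [(389,223),(407,244),(429,270),(436,237),(437,241),(423,202),(340,230),(299,214),(299,186),(300,230)]: print(u,v,W[v,u].round(3))
# height blobs
z=W[...,2]
mask=((z>0.015)&(z<0.2)&(W[...,0]<0.95)&(W[...,0]>0.3)&(W[...,1]<0.1)&(W[...,1]>-0.6)).astype(np.uint8)
n,l,st,c=cv2.connectedComponentsWithStats(mask)
for i in range(1,n):
    if st[i,4]<20: continue
    q=W[l==i]; top=q[q[:,2]>q[:,2].max()-.015]
    print(st[i],q.min(0).round(3),q.max(0).round(3),top.mean(0).round(3),p[l==i].mean(0).round())
m2=viewer.camera_model("scene");W2=cloud(m2,np.load("pics/scene0.npy"))
for u,v in [(415,262),(417,247),(414,275)]: print(W2[v,u].round(3))
p=cv2.imread("pics/scene0.png")
cv2.imwrite("pics/scenec.png",cv2.resize(p[160:340,230:480],None,fx=3.2,fy=3.2,interpolation=cv2.INTER_CUBIC))
E
```

```text
['IKError', 'observe', 'tips_ahead'] 0.008
389 223 [ 0.526 -0.157  0.093]
407 244 [ 0.464 -0.21   0.093]
429 270 [ 0.387 -0.275  0.086]
436 237 [ 0.485 -0.298  0.09 ]
437 241 [ 0.472 -0.292  0.12 ]
423 202 [ 0.595 -0.272  0.055]
340 230 [ 0.509 -0.016 -0.   ]
299 214 [0.549 0.113 0.121]
299 186 [0.642 0.115 0.065]
300 230 [0.508 0.112 0.009]
[ 367   97   77   70 4607] [ 0.715 -0.348  0.015] [ 0.95  -0.106  0.038] [ 0.839 -0.222  0.025] [230. 237. 241.]
[305 137  15  18 135] [0.755 0.053 0.016] [0.811 0.098 0.035] [0.784 0.079 0.026] [142. 153. 159.]
[369 138   3  31  46] [ 0.708 -0.115  0.015] [ 0.809 -0.11   0.036] [ 0.759 -0.113  0.029] [114. 121. 126.]
[304 177  17  20 230] [0.612 0.05  0.038] [0.672 0.1   0.072] [0.642 0.075 0.065] [169. 178. 184.]
[412 192  22  20 332] [ 0.566 -0.303  0.016] [ 0.627 -0.243  0.064] [ 0.595 -0.272  0.057] [ 75.  88. 166.]
[304 212  14   8  83] [0.538 0.06  0.016] [0.556 0.098 0.128] [0.547 0.08  0.121] [134. 182. 212.]
[379 217  18  13 168] [ 0.51  -0.173  0.016] [ 0.542 -0.139  0.126] [ 0.527 -0.156  0.12 ] [147.  87. 133.]
[423 231  21  12 209] [ 0.47  -0.31   0.015] [ 0.503 -0.276  0.125] [ 0.487 -0.293  0.119] [147. 154. 157.]
[305 238   8  20 115] [0.424 0.074 0.023] [0.482 0.095 0.058] [0.452 0.085 0.05 ] [110. 125. 138.]
[397 238  18  12 180] [ 0.449 -0.224  0.019] [ 0.481 -0.192  0.126] [ 0.464 -0.208  0.119] [ 80. 143.  74.]
[416 264  21  12 205] [ 0.372 -0.287  0.017] [ 0.405 -0.253  0.126] [ 0.388 -0.269  0.119] [ 75. 137.  72.]
[ 0.47  -0.296  0.112]
[ 0.585 -0.271  0.057]
[ 0.471 -0.299  0.059]
```

View pics/topc.png

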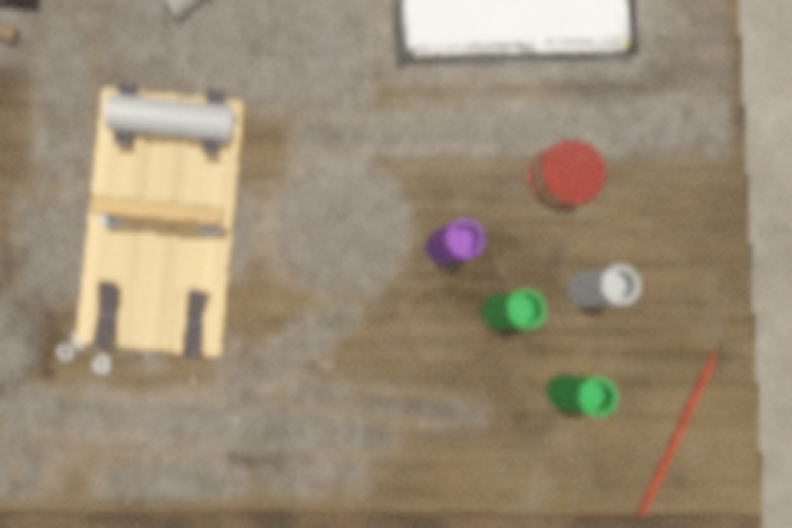

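View pics/scenec.png

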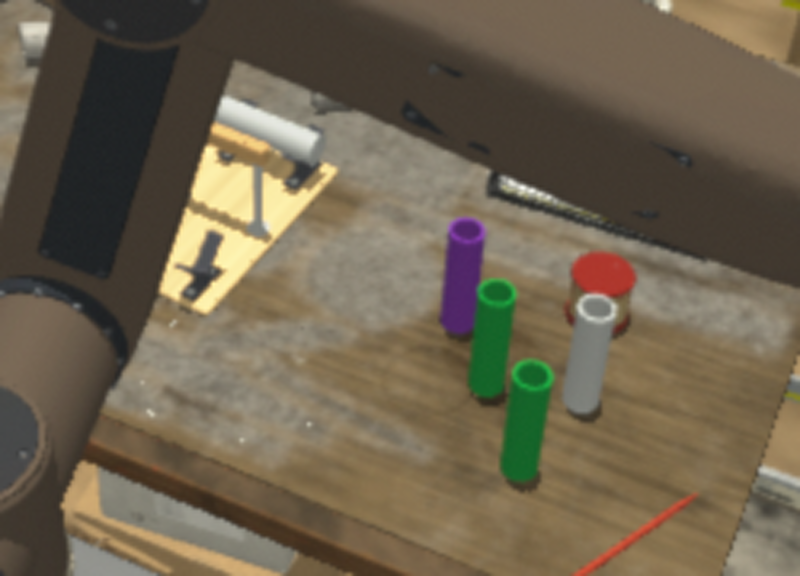

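Candidates for the pipe in the top view are purple (389,223), green (407,244), green (429,270) and bare grey (436,237). The crops show the grey one is the bare steel pipe, open at the top, at about (0.486, -0.293). The red-capped can at (423,202) is the reel.

I'll start the turn in free space and calibrate a kinematic model as I go.

Request:
servo_tool(
  motion=[
    [0.01,0,-0.01,0,0,-0.149,1],
    [0.01,0,-0.01,0,0,-0.149,1],
    [0.01,0,-0.01,0,0,-0.149,1],
    [0.01,0,-0.01,0,0.05,-0.13,1],
    [0.01,0,-0.01,0,0.05,-0.13,1],
  ],
)

```text
t: 0.6
ee_pos: [0.293, -0.5895, 0.254]
ee_rot: [-2.615, -1.632, -0.151]
ft_force: [-1.1, 0.0, 0.1]
width: 0.0851
```

```bash
cat > log.py <<'E'
from workcell import r
import json
s=r.observe()
open('obs.txt','a').write(json.dumps([list(map(float,s[k])) for k in('q','ee_pos','ee_rot')])+'\n')
for k in('t','q','ee_pos','ee_rot','ft_force','width'): print(k,s[k] if k=='t' else __import__('numpy').round(s[k],4))
from scipy.spatial.transform import Rotation as R
print(R.from_rotvec(s['ee_rot']).as_matrix().round(3))
E
python3 log.py
```

```text
t 0.6
q [-1.2962  0.2616  1.5297  0.0793  1.4318 -0.8556]
ee_pos [ 0.293  -0.5895  0.254 ]
ee_rot [-2.6147 -1.632  -0.1513]
ft_force [-1.0618  0.0223  0.0813]
width 0.0851
[[ 0.436  0.898  0.054]
 [ 0.893 -0.44   0.099]
 [ 0.112  0.005 -0.994]]
```

```bash
cat > kin.py <<'E'
import numpy as np,json
from scipy.spatial.transform import Rotation as R
from scipy.optimize import least_squares
def rot(a,t): return R.from_euler(a,t).as_matrix()
C=rot('z',np.pi/2) # guess
def fk(q,p):
    d1,s,a2,a3,d4,L=p
    A=rot('z',q[0])
    x=A@np.array([0,s,d1]); B=A@rot('y',q[1]); x=x+B@np.array([0,0,a2])
    D=B@rot('y',q[2]); x=x+D@np.array([a3,0,d4])
    E=D@rot('z',q[3])@rot('y',q[4])@rot('z',q[5])
    return x+E@np.array([0,0,L]),E
def load():
    o=[json.loads(l) for l in open('obs.txt')]
    o.append([[-1.33298956e+00,  2.87187892e-01,  1.57817865e+00,  2.90287659e-05,1.27858617e+00, -1.49984191e-01],[ 0.25512424, -0.62416988,  0.20863152],[-3.08041036e+00, -6.04863493e-01,  1.19037695e-04]])
    return o
def fit():
    o=load()
    f=lambda p:np.concatenate([fk(q,p)[0]-x for q,x,_ in o]+[(p-P0)*1e-4])
    P0=np.array([.2,.1,.45,0,.5,.2])
    s=least_squares(f,P0); return s.x,np.abs(f(s.x)[:-6]).max()
if __name__=='__main__':
    p,e=fit();print(p.round(4),e)
    for q,x,rv in load():
        print((fk(q,p)[1].T@R.from_rotvec(rv).as_matrix()).round(3).tolist())
E
python3 kin.py
```

```text
[0.2403 0.1009 0.443  0.0206 0.5725 0.2706] 2.822154149262346e-08
[[0.0, -1.0, -0.0], [1.0, 0.0, 0.0], [0.0, -0.0, 1.0]]
[[0.0, -1.0, 0.0], [1.0, 0.0, 0.0], [-0.0, 0.0, 1.0]]
```

```bash
cat > ik.py <<'E'
from kin import *
LO=np.array([-2.77,-.9,.21,-1.53,.24,-2.84]);HI=np.array([2.77,2.22,2.48,4.67,2.81,2.84])
Cm=np.array([[0,-1,0],[1,0,0],[0,0,1.]])
def ik(pos,Rm,p,q0):
    def f(q):
        x,E=fk(q,p); return np.r_[(x-pos)*5,R.from_matrix(Rm.T@E@Cm).as_rotvec()]
    best=None
    rng=np.random.default_rng(0)
    for k in range(12):
        s=least_squares(f,np.clip(q0 if k==0 else q0+rng.normal(0,.8,6),LO+.01,HI-.01),bounds=(LO,HI))
        if best is None or s.cost<best.cost-1e-9: best=s
        if best.cost<1e-10: break
    return best.x,best.cost
def pose(heading,tilt):
    h=np.array([np.cos(heading),np.sin(heading),0]);z=h*np.cos(tilt)-np.array([0,0,np.sin(tilt)])
    x=h*np.sin(tilt)+np.array([0,0,np.cos(tilt)]); return np.c_[x,np.cross(z,x),z]
E
python3 - <<'E'
from ik import *
p,_=fit();q0=load()[0][0];print(q0)
g=np.array([.486,-.293,.065])
for h in (75,90,105,120):
  for t in (0,15,30):
    Rm=pose(np.radians(h),np.radians(t))
    for back in (0,.12):
        q,c=ik(g+Rm[:,2]*(.011-back),Rm,p,np.array(q0)); 
        x,_=fk(q,p); w=x-Rm[:,2]*p[5]; el=fk(q,np.r_[p[:3],0,0,0])[0]
        print(h,t,back,q.round(2),'%.1e'%c,'wrist',w.round(2),'elb',el.round(2))
E
```

```text
[-1.2961850777380841, 0.2616203359897202, 1.5296551488101215, 0.07926563674716049, 1.4318256983174384, -0.8555805215208021]
75 0 0 [-1.06  0.87  1.6   0.89  2.03 -1.06] 3.1e-25 wrist [ 0.42 -0.54  0.06] elb [ 0.25 -0.25  0.53]
75 0 0.12 [-1.17  0.99  1.37  0.83  2.16 -1.02] 1.3e-21 wrist [ 0.39 -0.66  0.06] elb [ 0.24 -0.3   0.49]
75 15 0 [-1.05  0.74  1.65  0.78  1.85 -1.05] 9.4e-31 wrist [ 0.42 -0.54  0.13] elb [ 0.24 -0.21  0.57]
75 15 0.12 [-1.16  0.81  1.45  0.72  2.   -1.02] 3.8e-28 wrist [ 0.39 -0.65  0.16] elb [ 0.22 -0.26  0.54]
75 30 0 [-1.03  0.61  1.71  0.68  1.66 -1.01] 2.3e-21 wrist [ 0.43 -0.51  0.19] elb [ 0.22 -0.17  0.6 ]
75 30 0.12 [-1.13  0.64  1.54  0.62  1.83 -0.99] 1.7e-19 wrist [ 0.4  -0.61  0.25] elb [ 0.2  -0.19  0.6 ]
90 0 0 [-0.99  0.94  1.46  0.73  2.17 -1.1 ] 7.1e-23 wrist [ 0.49 -0.55  0.06] elb [ 0.28 -0.24  0.5 ]
90 0 0.12 [-1.07  1.09  1.16  0.72  2.32 -1.04] 1.4e-30 wrist [ 0.49 -0.67  0.07] elb [ 0.28 -0.3   0.44]
90 15 0 [-0.98  0.82  1.52  0.63  1.98 -1.12] 7.8e-27 wrist [ 0.49 -0.54  0.13] elb [ 0.26 -0.21  0.54]
90 15 0.12 [-1.06  0.93  1.25  0
[... 859 characters left out ...]
1.19] 4.5e-26 wrist [ 0.57 -0.61  0.25] elb [ 0.28 -0.21  0.54]
120 0 0 [-0.82  1.05  1.25  0.33  2.39 -1.33] 1.3e-29 wrist [ 0.62 -0.52  0.06] elb [ 0.33 -0.21  0.46]
120 0 0.12 [-0.85  1.28  0.8   0.38  2.59 -1.24] 4.7e-17 wrist [ 0.68 -0.62  0.06] elb [ 0.36 -0.25  0.37]
120 15 0 [-0.82  0.93  1.31  0.27  2.18 -1.36] 4.9e-22 wrist [ 0.61 -0.51  0.13] elb [ 0.32 -0.19  0.51]
120 15 0.12 [-0.85  1.11  0.92  0.28  2.39 -1.31] 2.1e-27 wrist [ 0.67 -0.61  0.16] elb [ 0.34 -0.23  0.44]
120 30 0 [-0.81  0.8   1.41  0.22  1.96 -1.37] 1.4e-26 wrist [ 0.6  -0.49  0.19] elb [ 0.29 -0.16  0.55]
120 30 0.12 [-0.84  0.92  1.08  0.22  2.17 -1.34] 4.6e-20 wrist [ 0.65 -0.58  0.25] elb [ 0.31 -0.2   0.51]
```

```bash
cat > plan.py <<'E'
from ik import *
from workcell import r
def plan(pos,Rm,n=None,vmax=.04,wmax=.14):
    s=r.observe();x=np.array(s['ee_pos']);Rc=R.from_rotvec(s['ee_rot']).as_matrix()
    w=R.from_matrix(Rc.T@Rm).as_rotvec();dp=np.asarray(pos)-x
    if n is None:n=int(max(np.ceil(np.linalg.norm(dp)/vmax),np.ceil(np.linalg.norm(w)/wmax),1))
    print('from',x.round(4),'dist',np.linalg.norm(dp).round(4),'ang',np.linalg.norm(w).round(3),'n',n)
    for i in range(n):
        Ri=Rc@R.from_rotvec(w*i/n).as_matrix()
        print((Ri.T@(dp/n)).round(4).tolist(),(w/n).round(3).tolist())
def chk(pos,Rm):
    p,e=fit();q,c=ik(np.asarray(pos),Rm,p,np.array(r.observe()['q']));print('ik',q.round(2),'%.0e'%c,'fiterr %.1e'%e)
E
python3 - <<'E'
from plan import *
Rm=pose(np.pi/2,np.radians(15));T=np.array([.486,-.47,.17]);chk(T,Rm);plan(T,Rm)
E
```

```text
ik [-1.1   0.95  1.05  0.64  2.31 -0.98] 4e-19 fiterr 2.8e-08
from [ 0.293  -0.5895  0.254 ] dist 0.2421 ang 1.271 n 10
[0.0181, 0.012, 0.0106] [0.032, 0.118, -0.036]
[0.0164, 0.013, 0.0122] [0.032, 0.118, -0.036]
[0.0143, 0.014, 0.0136] [0.032, 0.118, -0.036]
[0.0122, 0.0149, 0.0147] [0.032, 0.118, -0.036]
[0.0098, 0.0158, 0.0155] [0.032, 0.118, -0.036]
[0.0074, 0.0166, 0.016] [0.032, 0.118, -0.036]
[0.0049, 0.0174, 0.0161] [0.032, 0.118, -0.036]
[0.0023, 0.018, 0.016] [0.032, 0.118, -0.036]
[-0.0002, 0.0186, 0.0155] [0.032, 0.118, -0.036]
[-0.0027, 0.019, 0.0148] [0.032, 0.118, -0.036]
```

Request:
servo_tool(
  motion=[
    [0.018,0.012,0.011,0.032,0.118,-0.036,0.8],
    [0.016,0.013,0.012,0.032,0.118,-0.036,0.8],
    [0.014,0.014,0.014,0.032,0.118,-0.036,0.8],
    [0.012,0.015,0.015,0.032,0.118,-0.036,0.8],
    [0.01,0.016,0.016,0.032,0.118,-0.036,0.8],
  ],
)

```text
t: 1.1
ee_pos: [0.3914, -0.5291, 0.2174]
ee_rot: [-2.011, -1.572, -0.707]
ft_force: [0.1, -0.8, -0.1]
width: 0.0684
```

Request:
servo_tool(
  motion=[
    [0.007,0.017,0.016,0.032,0.118,-0.036,0.8],
    [0.005,0.017,0.016,0.032,0.118,-0.036,0.8],
    [0.002,0.018,0.016,0.032,0.118,-0.036,0.8],
    [0,0.019,0.016,0.032,0.118,-0.036,0.8],
    [-0.003,0.019,0.015,0.032,0.118,-0.036,0.8],
  ],
)

```text
t: 1.6
ee_pos: [0.4901, -0.4673, 0.174]
ee_rot: [-1.357, -1.386, -1.1]
ft_force: [0.3, 0.2, -0.4]
width: 0.0679
```

```bash
python3 log.py; python3 kin.py|head -1; python3 - <<'E'
from workcell import viewer,r
from h import *
s=r.observe();p,d=viewer.snapshot("wrist");cv2.imwrite("pics/w1.png",p);np.save("pics/w1.npy",d)
m=viewer.camera_model("wrist");W=wcloud(m,d,s['ee_pos'],s['ee_rot'])
S=W.reshape(-1,3)
k=(np.hypot(S[:,0]-.486,S[:,1]+.293)<.035)&(S[:,2]>.02)&(S[:,2]<.13)
q=S[k];print(k.sum(),q.min(0).round(3),q.max(0).round(3))
# circle fit with known radius
for lo,hi in((.03,.06),(.06,.09),(.09,.115)):
    c=q[(q[:,2]>lo)&(q[:,2]<hi)][:,:2]
    if len(c)<20: continue
    s_=least_squares=__import__('scipy.optimize',fromlist=['x']).least_squares(lambda a:np.hypot(c[:,0]-a[0],c[:,1]-a[1])-.017,[.486,-.293],loss='soft_l1',f_scale=.002)
    print(lo,len(c),s_.x.round(4))
E
```

```text
t 1.6
q [-1.0932  0.966   1.0372  0.664   2.3425 -0.9734]
ee_pos [ 0.4901 -0.4673  0.174 ]
ee_rot [-1.3571 -1.3862 -1.0997]
ft_force [ 0.3017  0.1653 -0.4185]
width 0.0679
[[-0.015  1.    -0.008]
 [ 0.22   0.011  0.975]
 [ 0.975  0.013 -0.22 ]]
[0.2403 0.1009 0.443  0.0206 0.5725 0.2706] 5.7989958390791685e-09
2078 [ 0.469 -0.312  0.02 ] [ 0.502 -0.278  0.122]
0.03 470 [ 0.4859 -0.293 ]
0.06 535 [ 0.4859 -0.293 ]
0.09 621 [ 0.4859 -0.2936]
```

View pics/w1.png

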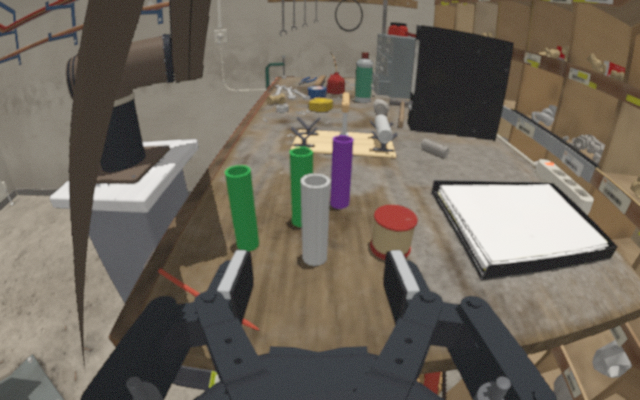

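The wrist view shows the grey pipe at (315,220), centred between the fingers, with a green decoy on the left and the reel on the right. Both cameras agree on (0.486, -0.293).

```bash
python3 - <<'E'
from plan import *
Rm=pose(np.pi/2,np.radians(15));T=np.array([.486,-.379,.088]);chk(T,Rm);plan(T,Rm,4)
chk(T+.1*Rm[:,2],Rm)
E
```

```text
ik [-1.05  0.91  1.3   0.6   2.12 -1.08] 5e-18 fiterr 5.8e-09
from [ 0.4925 -0.4627  0.1653] dist 0.1141 ang 0.056 n 4
[-0.0146, -0.0015, 0.0245] [-0.003, -0.013, 0.003]
[-0.0142, -0.0015, 0.0247] [-0.003, -0.013, 0.003]
[-0.0139, -0.0016, 0.0249] [-0.003, -0.013, 0.003]
[-0.0136, -0.0016, 0.025] [-0.003, -0.013, 0.003]
ik [-0.98  0.82  1.52  0.63  1.98 -1.12] 2e-22 fiterr 5.8e-09
```

Request:
servo_tool(
  motion=[
    [-0.015,-0.002,0.024,-0.003,-0.013,0.003,0.8],
    [-0.014,-0.002,0.025,-0.003,-0.013,0.003,0.8],
    [-0.014,-0.002,0.025,-0.003,-0.013,0.003,0.8],
    [-0.014,-0.002,0.025,-0.003,-0.013,0.003,0.8],
    [0,0,0,0,0,0,0.8],
  ],
)

```text
t: 2.15
ee_pos: [0.483, -0.3715, 0.0739]
ee_rot: [-1.393, -1.385, -1.07]
ft_force: [0.3, -0.3, -0.3]
width: 0.0685
```

```bash
python3 log.py; python3 - <<'E'
from plan import *
Rm=pose(np.pi/2,np.radians(15));T=np.array([.486,-.379,.088])+.1*Rm[:,2];plan(T,Rm,4)
E
```

```text
t 2.15
q [-1.0451  0.9188  1.3138  0.5952  2.1066 -1.0858]
ee_pos [ 0.483  -0.3715  0.0739]
ee_rot [-1.3934 -1.385  -1.0699]
ft_force [ 0.3214 -0.316  -0.2767]
width 0.0685
[[ 0.01   1.    -0.005]
 [ 0.248  0.002  0.969]
 [ 0.969 -0.011 -0.248]]
from [ 0.483  -0.3715  0.0739] dist 0.0899 ang 0.016 n 4
[0.0027, 0.0008, 0.0223] [-0.001, -0.003, -0.002]
[0.0027, 0.0008, 0.0223] [-0.001, -0.003, -0.002]
[0.0028, 0.0008, 0.0223] [-0.001, -0.003, -0.002]
[0.0029, 0.0008, 0.0223] [-0.001, -0.003, -0.002]
```

Request:
servo_tool(
  motion=[
    [0.005,0.001,0.022,-0.001,-0.003,-0.002,0.8],
    [0.004,0.001,0.022,-0.001,-0.003,-0.002,0.8],
    [0.003,0.001,0.02,-0.001,-0.003,-0.002,0.8],
    [0.002,0.001,0.01,0,0,0,0.8],
    [0,0,0,0,0,0,0.8],
  ],
)

```text
t: 2.65
ee_pos: [0.4877, -0.299, 0.0711]
ee_rot: [-1.403, -1.398, -1.073]
ft_force: [0.1, -0.2, -0.1]
width: 0.0681
```

```bash
python3 log.py; python3 - <<'E'
from plan import *
Rm=pose(np.pi/2,np.radians(15));T=np.array([.486,-.379,.088])+.1*Rm[:,2];plan(T,Rm,1)
E
```

```text
t 2.65
q [-0.9913  0.824   1.4829  0.6251  2.0078 -1.1037]
ee_pos [ 0.4877 -0.299   0.0711]
ee_rot [-1.4028 -1.3983 -1.0733]
ft_force [ 0.123  -0.2164 -0.0961]
width 0.0681
[[ 0.002  1.     0.002]
 [ 0.26  -0.002  0.966]
 [ 0.966 -0.001 -0.26 ]]
from [ 0.4877 -0.299   0.0711] dist 0.0189 ang 0.003 n 1
[-0.0044, -0.0017, 0.0183] [0.002, 0.001, -0.002]
```

Request:
servo_tool(
  motion=[
    [-0.003,-0.002,0.01,0,0,0,0.8],
    [-0.001,0,0.008,0,0,0,0.8],
    [0,0,0,0,0,0,0.8],
  ],
)

```text
t: 2.95
ee_pos: [0.4861, -0.2846, 0.0629]
ee_rot: [-1.406, -1.401, -1.074]
ft_force: [-0.4, -0.8, -0.6]
width: 0.0681
```

```bash
python3 log.py; python3 - <<'E'
from plan import *
Rm=pose(np.pi/2,np.radians(15));T=np.array([.486,-.379,.088])+.1*Rm[:,2];plan(T,Rm,1)
E
```

```text
t 2.95
q [-0.9828  0.8158  1.5159  0.6273  1.98   -1.1154]
ee_pos [ 0.4861 -0.2846  0.0629]
ee_rot [-1.406  -1.4013 -1.0743]
ft_force [-0.3576 -0.7661 -0.6303]
width 0.0681
[[ 0.     1.     0.004]
 [ 0.264 -0.004  0.965]
 [ 0.965  0.001 -0.264]]
from [ 0.4861 -0.2846  0.0629] dist 0.0023 ang 0.006 n 1
[-0.0001, -0.0001, 0.0023] [0.004, 0.005, -0.0]
```

Request:
servo_tool(
  motion=[
    [0,0,0.002,0,0,0,0.6],
    [0,0,0,0,0,0,0.4],
    [0,0,0,0,0,0,0],
    [0,0,0,0,0,0,0],
    [0,0,0,0,0,0,0],
  ],
  squeeze=60,
)

```text
t: 3.45
ee_pos: [0.4861, -0.284, 0.0624]
ee_rot: [-1.407, -1.401, -1.075]
ft_force: [-0.5, -0.4, 0.7]
width: 0.0003
```

```bash
python3 log.py; python3 - <<'E'
from workcell import viewer
from h import *
s,d=viewer.snapshot("wrist");cv2.imwrite("pics/w2.png",s)
E
```

```text
t 3.45
q [-0.9828  0.8151  1.5179  0.628   1.9778 -1.116 ]
ee_pos [ 0.4861 -0.284   0.0624]
ee_rot [-1.4073 -1.4014 -1.0752]
ft_force [-0.4657 -0.4081  0.7298]
width 0.0003
[[-0.     1.     0.005]
 [ 0.264 -0.005  0.964]
 [ 0.964  0.001 -0.264]]
```

View pics/w2.png

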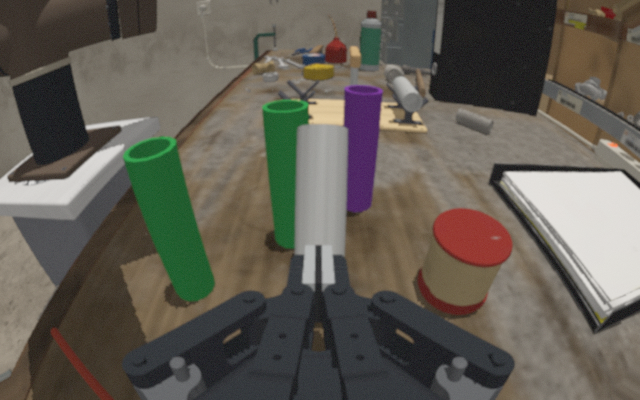

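The jaws closed fully (width 0), so the pipe escaped. I'll measure where it is now.

```bash
python3 - <<'E'
from workcell import viewer,r
from h import *
for n in("top","wrist"):
    s=r.observe();p,d=viewer.snapshot(n);m=viewer.camera_model(n)
    W=cloud(m,d) if n=="top" else wcloud(m,d,s['ee_pos'],s['ee_rot'])
    cv2.imwrite(f"pics/{n}3.png",p)
    hsv=cv2.cvtColor(p,cv2.COLOR_BGR2HSV)
    k=(hsv[...,1]<60)&(abs(W[...,0]-.486)<.06)&(abs(W[...,1]+.28)<.1)&(W[...,2]>.02)&(W[...,2]<.14)
    q=W[k]
    for lo in np.arange(.02,.13,.015):
        c=q[(q[:,2]>lo)&(q[:,2]<lo+.015)]
        if len(c): print(n,lo.round(3),len(c),c.min(0).round(3),c.max(0).round(3),c.mean(0).round(3))
    if n=="wrist":
        for v in range(120,300,12): print(v,W[v,322].round(3),p[v,322])
    else: cv2.imwrite("pics/top3c.png",cv2.resize(p[170:310,340:500],None,fx=4,fy=4))
E
```

```text
top 0.02 29 [ 0.472 -0.299  0.021] [ 0.503 -0.274  0.035] [ 0.486 -0.291  0.028]
top 0.035 30 [ 0.474 -0.291  0.036] [ 0.505 -0.263  0.05 ] [ 0.487 -0.279  0.043]
top 0.05 34 [ 0.477 -0.308  0.05 ] [ 0.508 -0.241  0.065] [ 0.49  -0.267  0.057]
top 0.065 95 [ 0.444 -0.37   0.066] [ 0.514 -0.211  0.08 ] [ 0.49  -0.268  0.075]
top 0.08 255 [ 0.435 -0.378  0.08 ] [ 0.53  -0.198  0.095] [ 0.488 -0.308  0.088]
top 0.095 240 [ 0.432 -0.38   0.095] [ 0.542 -0.203  0.11 ] [ 0.488 -0.336  0.101]
top 0.11 10 [ 0.481 -0.378  0.111] [ 0.505 -0.214  0.115] [ 0.493 -0.236  0.113]
wrist 0.02 58 [ 0.475 -0.271  0.025] [ 0.509 -0.216  0.035] [ 0.499 -0.257  0.031]
wrist 0.035 1046 [ 0.476 -0.273  0.035] [ 0.513 -0.209  0.05 ] [ 0.494 -0.259  0.045]
wrist 0.05 1642 [ 0.48  -0.261  0.05 ] [ 0.517 -0.206  0.065] [ 0.496 -0.243  0.057]
wrist 0.065 3907 [ 0.447 -0.38   0.065] [ 0.526 -0.186  0.08 ] [ 0.49  -0.307  0.075]
wrist 0.08 9189 [ 0.442 -0.38   0.08 ] [ 0.529 -0.185  0.095] [ 0.487 -0.338  0.089]
wrist 0.095 9794 [ 0.427 -0.38   0.095] [ 0.544 -0.348  0.108] [ 0.486 -0.37   0.1  ]
wrist 0.11 2 [ 0.447 -0.212  0.114] [ 0.447 -0.211  0.115] [ 0.447 -0.211  0.114]
120 [0.495 0.068 0.009] [160 201 225]
132 [ 0.494  0.037 -0.   ] [ 92 110 126]
144 [ 0.49  -0.194  0.085] [152 154 156]
156 [ 0.49  -0.206  0.08 ] [162 165 166]
168 [ 0.49  -0.216  0.075] [163 168 168]
180 [ 0.49  -0.225  0.069] [167 171 172]
192 [ 0.49  -0.233  0.064] [170 175 175]
204 [ 0.489 -0.242  0.06 ] [175 178 179]
216 [ 0.489 -0.25   0.056] [177 181 182]
228 [ 0.489 -0.257  0.051] [180 185 184]
240 [ 0.489 -0.265  0.046] [183 186 188]
252 [ 0.488 -0.312  0.082] [167 166 165]
264 [ 0.488 -0.322  0.084] [162 163 161]
276 [ 0.488 -0.333  0.088] [148 149 148]
288 [ 0.488 -0.338  0.086] [104 105 103]
```

View pics/top3c.png

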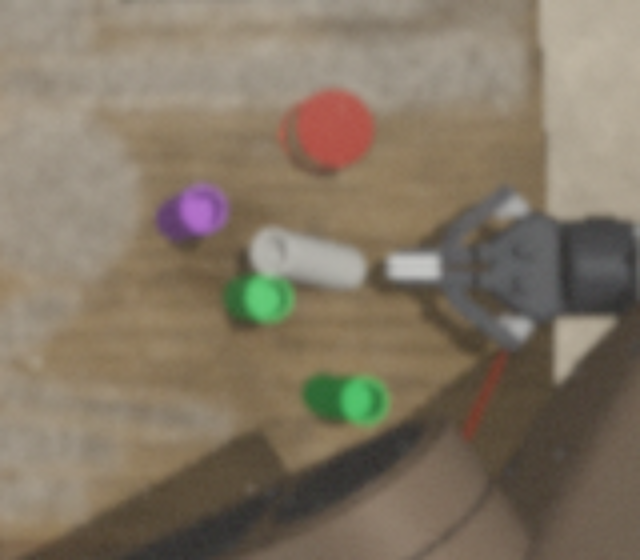

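```bash
python3 - <<'E'
from workcell import viewer,r
from h import *
s=r.observe();print(s['t'],s['ee_pos'],s['width'])
p,d=viewer.snapshot("top");m=viewer.camera_model("top");W=cloud(m,d)
cv2.imwrite("pics/top4c.png",cv2.resize(p[170:310,340:500],None,fx=4,fy=4))
for u in range(398,452,3): print(u,W[236,u].round(3),W[232,u].round(3),p[236,u])
s=r.observe();p,d=viewer.snapshot("wrist");cv2.imwrite("pics/w4.png",p);W=wcloud(viewer.camera_model("wrist"),d,s['ee_pos'],s['ee_rot'])
for v in range(132,300,8): print(v,W[v,322].round(3),W[v,312].round(3),p[v,322])
E
```

```text
3.6 [ 0.48610668 -0.28388493  0.06245251] -8.463201827952824e-05
398 [ 0.489 -0.192  0.053] [ 0.501 -0.19   0.06 ] [147 156 156]
401 [ 0.489 -0.201  0.051] [ 0.501 -0.201  0.053] [165 171 172]
404 [ 0.489 -0.21   0.052] [ 0.501 -0.21   0.058] [174 182 183]
407 [ 0.489 -0.22   0.05 ] [ 0.501 -0.22   0.054] [180 190 186]
410 [ 0.49  -0.231  0.043] [ 0.502 -0.23   0.05 ] [178 194 185]
413 [ 0.489 -0.239  0.048] [ 0.502 -0.241  0.044] [191 201 198]
416 [ 0.49  -0.252  0.037] [ 0.502 -0.251  0.04 ] [194 201 203]
419 [ 0.49  -0.26   0.042] [ 0.502 -0.261  0.037] [197 204 205]
422 [ 0.49  -0.27   0.038] [ 0.503 -0.273  0.028] [199 205 206]
425 [ 0.49  -0.279  0.039] [ 0.504 -0.29   0.001] [197 204 205]
428 [ 0.491 -0.299  0.001] [ 0.505 -0.301 -0.004] [110 130 145]
431 [ 0.492 -0.31  -0.002] [ 0.504 -0.308  0.005] [ 85 110 126]
434 [ 0.492 -0.319  0.001] [ 0.504 -0.319  0.   ] [62 81 92]
437 [ 0.489 -0.305  0.078] [ 0.504 -0.329  0.002] [155 159 159]
440 [ 0.488 -0.312  0.084] [ 0.504 -0.339  0.001] [189 192 193]
443 [ 0.488 -0.32   0.087] [ 0.504 -0.347  0.006] [190 193 193]
446 [ 0.488 -0
[... 742 characters left out ...]
212 [ 0.49  -0.224  0.039] [ 0.482 -0.216  0.034] [184 188 189]
220 [ 0.49  -0.233  0.038] [ 0.482 -0.228  0.034] [188 191 191]
228 [ 0.49  -0.242  0.038] [ 0.482 -0.239  0.036] [189 191 193]
236 [ 0.49  -0.249  0.037] [ 0.482 -0.248  0.035] [188 191 192]
244 [ 0.489 -0.258  0.037] [ 0.482 -0.256  0.035] [179 182 184]
252 [ 0.488 -0.313  0.082] [ 0.483 -0.312  0.082] [164 165 163]
260 [ 0.488 -0.32   0.084] [ 0.483 -0.32   0.084] [161 161 159]
268 [ 0.488 -0.328  0.087] [ 0.483 -0.327  0.086] [165 165 163]
276 [ 0.488 -0.333  0.088] [ 0.484 -0.332  0.087] [145 145 144]
284 [ 0.488 -0.337  0.088] [ 0.484 -0.337  0.088] [104 104 105]
292 [ 0.488 -0.34   0.086] [ 0.484 -0.345  0.092] [55 52 50]
```

View pics/w4.png

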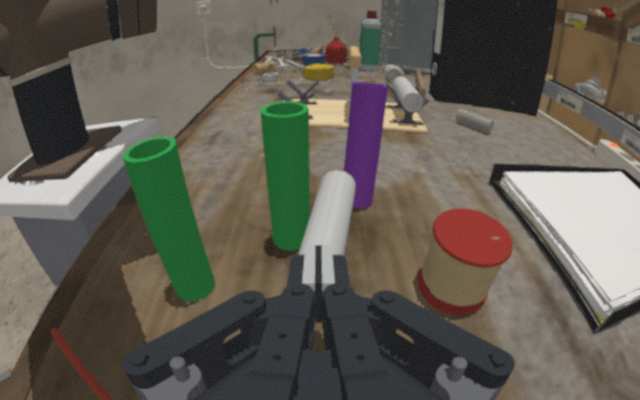

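View pics/top4c.png

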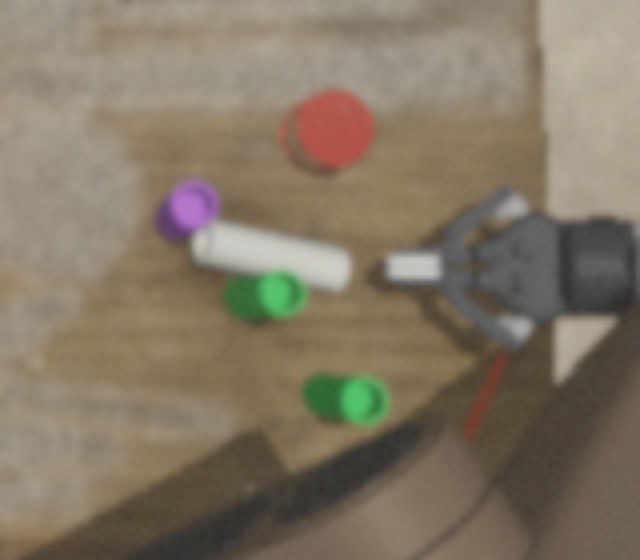

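The top and wrist cameras agree that the real fingertips end about 24 mm behind the reported TCP. The data sheet says 8 mm ahead, so the jaws pinched the pipe's near edge and it tipped over. I'll use the measured tool geometry from here. First I'll let things settle and look.

Request:
servo_tool(
  motion=[
    [0,0,0,0,0,0,0],
    [0,0,0,0,0,0,0],
    [0,0,0,0,0,0,0],
  ],
)

```text
t: 4.0
ee_pos: [0.4861, -0.2837, 0.0623]
ee_rot: [-1.407, -1.401, -1.075]
ft_force: [-0.7, 0.4, 0.9]
width: 0.0
```

```bash
python3 - <<'E'
from workcell import viewer,r
from h import *
s=r.observe();print(s['t'],s['ee_pos'],s['width'])
p,d=viewer.snapshot("top");m=viewer.camera_model("top");W=cloud(m,d);np.save("pics/top5.npy",d)
cv2.imwrite("pics/top5c.png",cv2.resize(p[170:310,340:500],None,fx=4,fy=4))
s=r.observe();p,d=viewer.snapshot("wrist");cv2.imwrite("pics/w5.png",p);np.save("pics/w5.npy",d)
E
```

```text
4.0 [ 0.4861099  -0.28367196  0.0623304 ] 2.847979227607633e-05
```

View pics/w5.png

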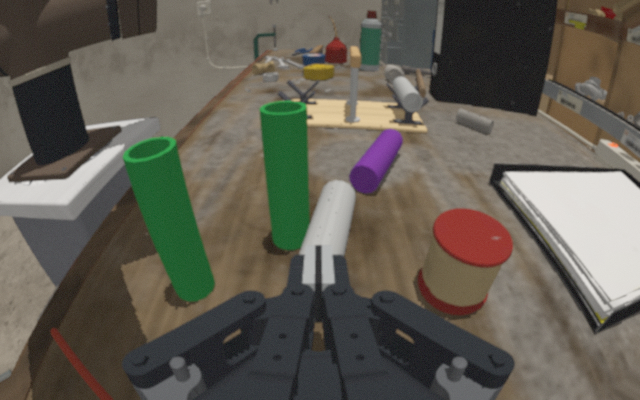

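View pics/top5c.png

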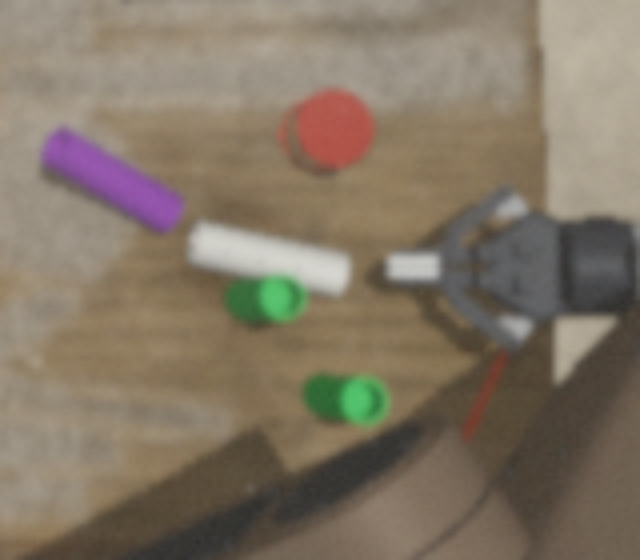

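The steel pipe now lies flat on the bench, around (270,260) in the top crop, touching a green decoy at (282,298). Its fall also knocked over the purple decoy, now at (115,180). I'll measure them all, use the lying pipe as it is, and stand the purple decoy up again at its old spot.

```bash
cat > meas.py <<'E'
from workcell import viewer,r
from h import *
from scipy.optimize import least_squares
def masks(p):
    hsv=cv2.cvtColor(p,cv2.COLOR_BGR2HSV);H,S,V=[hsv[...,i].astype(int) for i in range(3)]
    return dict(green=(H>45)&(H<75)&(S>110),purple=(H>130)&(H<160)&(S>90),grey=(S<50)&(V>110))
def stand(q):
    q=q[(q[:,2]>.03)&(q[:,2]<.122)]
    c=q[:,:2];s=least_squares(lambda a:np.hypot(c[:,0]-a[0],c[:,1]-a[1])-.017,c.mean(0),loss='soft_l1',f_scale=.002);return s.x.round(4),len(c)
def lie(q):
    q=q[(q[:,2]>.012)&(q[:,2]<.045)];c=q[:,:2];mu=c.mean(0)
    u=np.linalg.svd(c-mu,full_matrices=False)[2][0]
    # fit axis with cylinder r=.017 at z=.017
    def f(a):
        n=np.array([-np.sin(a[1]),np.cos(a[1])]);return np.hypot(c@n-a[0],q[:,2]-a[2])-.017
    a0=np.arctan2(u[1],u[0]);n=np.array([-np.sin(a0),np.cos(a0)])
    s=least_squares(f,[mu@n,a0,.017],loss='soft_l1',f_scale=.002).x
    d=np.array([np.cos(s[1]),np.sin(s[1])]);n=np.array([-d[1],d[0]])
    t=np.percentile(c@d,[.5,99.5]);mid=n*s[0]+d*t.mean()
    return mid.round(4),np.degrees(s[1]).round(2),(t[1]-t[0]).round(4),s[2].round(4),len(c)
def blobs(mask,W,box,zlo=.012,zhi=.13,nmin=40):
    k=mask&(W[...,0]>box[0])&(W[...,0]<box[1])&(W[...,1]>box[2])&(W[...,1]<box[3])&(W[...,2]>zlo)&(W[...,2]<zhi)
    n,l,st,c=cv2.connectedComponentsWithStats(k.astype(np.uint8))
    return [(st[i],W[l==i]) for i in range(1,n) if st[i,4]>=nmin]
E
python3 - <<'E'
from meas import *
box=(.33,.7,-.34,.0)
mt=viewer.camera_model("top");mw=viewer.camera_model("wrist")
print('before');
p=cv2.imread("pics/top0.png");W=cloud(mt,np.load("pics/top0.npy"))
for n,k in masks(p).items():
    for st,q in blobs(k,W,box): print('top',n,st,stand(q))
p=cv2.imread("pics/w1.png");W=wcloud(mw,np.load("pics/w1.npy"),[0.4901,-0.4673,0.174],[-1.3571,-1.3862,-1.0997])
for n,k in masks(p).items():
    for st,q in blobs(k,W,box): print('wr',n,st,stand(q))
print('now')
p=cv2.imread("pics/top5c.png");p=cv2.resize(p,(160,140));P=np.zeros((400,640,3),np.uint8);P[170:310,340:500]=p;W=cloud(mt,np.load("pics/top5.npy"))
for n,k in masks(P).items():
    for st,q in blobs(k,W,box): print('top',n,st,stand(q) if n=='green' else lie(q))
p=cv2.imread("pics/w5.png");W=wcloud(mw,np.load("pics/w5.npy"),r.observe()['ee_pos'],r.observe()['ee_rot'])
for n,k in masks(p).items():
    for st,q in blobs(k,W,box): print('wr',n,st,stand(q) if n=='green' else lie(q))
E
```

```text
before
top green [397 239  17  11 148] (array([ 0.4654, -0.2086]), 138)
top green [416 264  21  11 171] (array([ 0.3878, -0.2695]), 157)
top purple [380 217  16  12 137] (array([ 0.5286, -0.1542]), 126)
top grey [422 231  22  12 209] (array([ 0.4863, -0.293 ]), 178)
wr green [290 147  23  75 918] (array([ 0.4647, -0.2092]), 838)
wr green [ 225  166   33   80 1763] (array([ 0.3878, -0.2701]), 1556)
wr purple [ 331  135   22   69 1192] (array([ 0.5263, -0.1555]), 1030)
wr grey [ 300  172   29   88 2173] (array([ 0.4859, -0.2933]), 1932)
now
top green [397 240  19  10 142] (array([ 0.466 , -0.2107]), 130)
top green [417 264  19  11 169] (array([ 0.3866, -0.2687]), 151)
top purple [351 203  34  24 332] (array([ 0.5387, -0.1292]), np.float64(-84.89), np.float64(0.0473), np.float64(0.0225), 77)
top grey [387 226  40  18 388] (array([ 0.495 , -0.2259]), np.float64(-102.21), np.float64(0.1193), np.float64(0.0175), 386)meas.py:11: RuntimeWarning: Mean of empty slice.
  q=q[(q[:,2]>.012)&(q[:,2]<.045)];c=q[:,:2];mu=c.mean(0)
  ret = um.true_divide(
Traceback (most recent call last):
  File "meas.py", line 12, in lie
    u=np.linalg.svd(c-mu,full_matrices=False)[2][0]
      ~~~~~~~~~~~~~~~~~~~~~~~~~~~~~~~~~~~~~~~~~~^^^
IndexError: index 0 is out of bounds for axis 0 with size 0
```

```bash
cat >> ik.py <<'E'
def down(theta):
    x=np.array([np.cos(theta),np.sin(theta),0]);z=np.array([0,0,-1.]);return np.c_[x,np.cross(z,x),z]
E
python3 - <<'E'
from plan import *
Rm=down(np.radians(77.8));T=np.array([.489,-.300,.16]);chk(T,Rm);plan(T,Rm,10)
E
```

```text
ik [-0.73  0.11  1.87 -0.    1.16 -0.51] 3e-22 fiterr 2.4e-09
from [ 0.4861 -0.2837  0.0623] dist 0.099 ang 1.318 n 10
[0.009, 0.0003, -0.0041] [-0.013, -0.13, 0.018]
[0.0084, 0.0002, -0.0053] [-0.013, -0.13, 0.018]
[0.0076, 0.0002, -0.0063] [-0.013, -0.13, 0.018]
[0.0067, 0.0001, -0.0072] [-0.013, -0.13, 0.018]
[0.0058, 0.0001, -0.0081] [-0.013, -0.13, 0.018]
[0.0047, 0.0001, -0.0087] [-0.013, -0.13, 0.018]
[0.0035, 0.0002, -0.0093] [-0.013, -0.13, 0.018]
[0.0023, 0.0003, -0.0096] [-0.013, -0.13, 0.018]
[0.001, 0.0004, -0.0098] [-0.013, -0.13, 0.018]
[-0.0003, 0.0005, -0.0099] [-0.013, -0.13, 0.018]
```

Request:
servo_tool(
  motion=[
    [0.03,0,-0.03,0,0,0,0.6],
    [0.04,0,-0.02,0,-0.05,0,0.6],
    [0.04,0,0,-0.013,-0.13,0.018,0.6],
    [0.02,0,0,-0.013,-0.13,0.018,0.6],
    [0,0,0,-0.013,-0.13,0.018,0.6],
  ],
)

```text
t: 4.6
ee_pos: [0.4852, -0.2935, 0.1977]
ee_rot: [-1.783, -1.634, -0.781]
ft_force: [0.6, -0.1, 0.3]
width: 0.0512
```

Request:
servo_tool(
  motion=[
    [0,0,0,-0.013,-0.13,0.018,0.6],
    [0,0,0,-0.013,-0.13,0.018,0.6],
    [0,0,0,-0.013,-0.13,0.018,0.6],
    [0,0,0,-0.013,-0.13,0.018,0.6],
    [0,0,0,-0.013,-0.13,0.018,0.6],
  ],
)

```text
t: 5.1
ee_pos: [0.4859, -0.2969, 0.2045]
ee_rot: [-2.325, -1.924, -0.188]
ft_force: [-0.4, 0.8, -1.1]
width: 0.0511
```

```bash
python3 log.py; python3 - <<'E'
from plan import *
Rm=down(np.radians(77.8));T=np.array([.489,-.31,.18]);chk(T,Rm);plan(T,Rm)
E
```

```text
t 5.1
q [-0.7915  0.1092  1.8     0.1374  1.3418 -0.6422]
ee_pos [ 0.4859 -0.2969  0.2045]
ee_rot [-2.3246 -1.9244 -0.1878]
ft_force [-0.4388  0.815  -1.0778]
width 0.0511
[[ 0.185  0.983  0.02 ]
 [ 0.968 -0.186  0.169]
 [ 0.17  -0.012 -0.985]]
ik [-0.74  0.1   1.85 -0.    1.19 -0.53] 9e-22 fiterr 2.2e-09
from [ 0.4859 -0.2969  0.2045] dist 0.028 ang 0.173 n 2
[-0.0081, 0.0029, 0.011] [-0.007, -0.085, 0.013]
[-0.0071, 0.0029, 0.0117] [-0.007, -0.085, 0.013]
```

Request:
servo_tool(
  motion=[
    [-0.008,0.003,0.011,-0.007,-0.085,0.013,0.6],
    [-0.007,0.003,0.012,-0.007,-0.085,0.013,0.6],
    [0,0,0,0,0,0,0.6],
    [0,0,0,0,0,0,0.6],
  ],
)

```text
t: 5.5
ee_pos: [0.4905, -0.307, 0.1835]
ee_rot: [2.434, 1.97, -0.003]
ft_force: [-0.2, -0.7, 0.3]
width: 0.052
```

```bash
python3 log.py; python3 - <<'E'
from meas import *
mt=viewer.camera_model("top");mw=viewer.camera_model("wrist")
s=r.observe();p,d=viewer.snapshot("wrist");cv2.imwrite("pics/w6.png",p);np.save("pics/w6.npy",d);np.savez("pics/w6pose",pos=s['ee_pos'],rot=s['ee_rot'])
p2,d2=viewer.snapshot("top");cv2.imwrite("pics/top6.png",p2);np.save("pics/top6.npy",d2)
Ww=wcloud(mw,d,s['ee_pos'],s['ee_rot']);Wt=cloud(mt,d2)
for nm,P,W in(("wr",p,Ww),("top",p2,Wt)):
    for n,k in masks(P).items():
        for st,q in blobs(k,W,(.33,.62,-.33,.04),zhi=.125):
            print(nm,n,st,(stand if n=='green' else lie)(q),q.min(0).round(3),q.max(0).round(3))
cv2.imwrite("pics/top6c.png",cv2.resize(p2[150:310,250:490],None,fx=3.3,fy=3.3))
E
```

```text
t 5.5
q [-0.7328  0.0938  1.849  -0.0039  1.1892 -0.5216]
ee_pos [ 0.4905 -0.307   0.1835]
ee_rot [ 2.434   1.9704 -0.0032]
ft_force [-0.2365 -0.703   0.3176]
width 0.052
[[ 0.208  0.978  0.005]
 [ 0.978 -0.208 -0.009]
 [-0.008  0.006 -1.   ]]
wr green [ 230   68   57   44 1924] (array([ 0.4648, -0.2113]), 1892) [ 0.446 -0.227  0.012] [ 0.48  -0.194  0.122]
wr green [ 168  144   69   62 2426] (array([ 0.3887, -0.2699]), 2280) [ 0.372 -0.287  0.012] [ 0.406 -0.253  0.122]
wr purple [311   0  33  14 256] (array([ 0.5383, -0.1316]), np.float64(61.85), np.float64(0.0133), np.float64(0.017), 256) [ 0.522 -0.144  0.013] [ 0.555 -0.126  0.037]
wr grey [ 288   38   33  116 3506] (array([ 0.4946, -0.224 ]), np.float64(-102.1), np.float64(0.1158), np.float64(0.017), 3506) [ 0.47  -0.286  0.018] [ 0.523 -0.164  0.036]
top green [397 240  18  10 137] (array([ 0.4667, -0.2089]), 130) [ 0.449 -0.225  0.017] [ 0.476 -0.193  0.123]
top green [416 264  19  11 140] (array([ 0.3864, -0.2702]), 123) [ 0.375 -0.283  0.017] [ 0.405 -0.253  0.125]
top purple [344 202  36  23 333] (array([ 0.5634, -0.0835]), np.float64(-116.32), np.float64(0.1149), np.float64(0.0176), 333) [ 0.527 -0.138  0.02 ] [ 0.597 -0.027  0.039]
top grey [387 226  40  18 390] (array([ 0.4954, -0.2254]), np.float64(-102.13), np.float64(0.1185), np.float64(0.0173), 389) [ 0.468 -0.286  0.015] [ 0.522 -0.164  0.12 ]
```

View pics/w6.png

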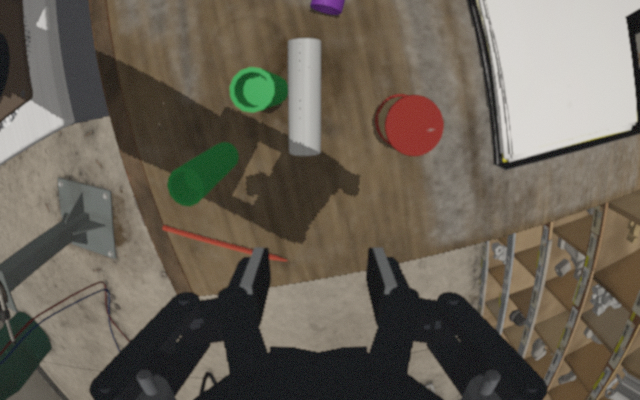

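View pics/top6c.png

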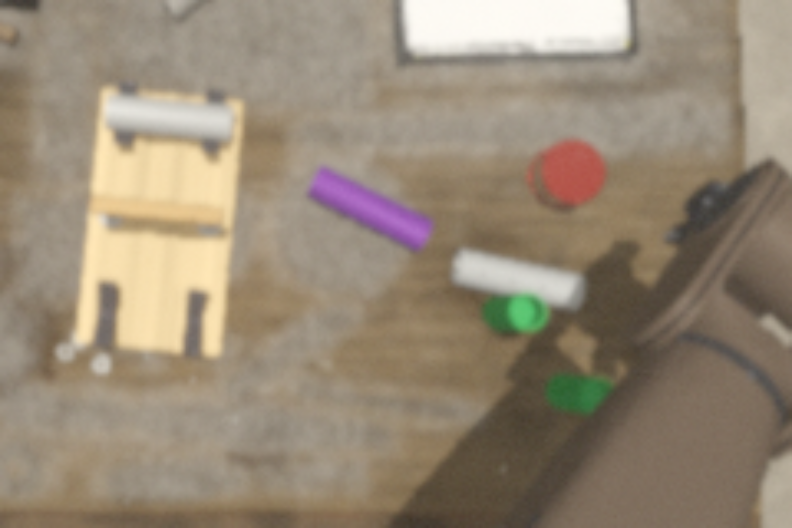

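```bash
python3 - <<'E'
from meas import *
mw=viewer.camera_model("wrist");d=np.load("pics/w6.npy");W=wcloud(mw,d,[0,0,0],[0,0,0])
for v in range(244,300,6):
  print(v,[ (u,W[v,u].round(3).tolist()) for u in (238,250,258,264,374,380,388,400)])
k=(W[...,2]<.02)&(W[...,0]>-.02)
S=W[k];print(S[S[:,2].argsort()[-5:]].round(3))
kk=(abs(W[...,1])<.06)&(abs(W[...,0])<.03)
S=W[kk];S=S[S[:,2]<.03];print(len(S),np.percentile(S[:,2],[50,95,99,100]).round(3))
E
```

```text
244 [(238, [-0.1, -0.103, 0.184]), (250, [-0.1, -0.087, 0.184]), (258, [-0.1, -0.077, 0.184]), (264, [-0.1, -0.069, 0.185]), (374, [-0.099, 0.072, 0.184]), (380, [-0.1, 0.08, 0.185]), (388, [-0.1, 0.091, 0.184]), (400, [-0.101, 0.107, 0.186])]
250 [(238, [-0.105, -0.102, 0.176]), (250, [-0.106, -0.087, 0.179]), (258, [0.011, -0.029, -0.032]), (264, [0.011, -0.026, -0.031]), (374, [0.011, 0.028, -0.031]), (380, [0.011, 0.031, -0.032]), (388, [-0.109, 0.092, 0.185]), (400, [-0.11, 0.108, 0.185])]
256 [(238, [-0.118, -0.105, 0.184]), (250, [-0.118, -0.089, 0.185]), (258, [0.011, -0.028, -0.037]), (264, [0.011, -0.025, -0.038]), (374, [0.011, 0.027, -0.037]), (380, [0.011, 0.03, -0.037]), (388, [-0.118, 0.093, 0.185]), (400, [-0.119, 0.109, 0.185])]
262 [(238, [0.007, -0.039, -0.037]), (250, [0.011, -0.031, -0.043]), (258, [0.011, -0.027, -0.043]), (264, [0.009, -0.025, -0.039]), (374, [0.011, 0.026, -0.042]), (380, [0.011, 0.029, -0.043]), (388, [0.007, 0.034, -0.036]), (400, [-0.128, 0.11, 0.185])]
268 [(238, [0.007, -0.038, -0.042]), (250, [0.012, -0.03, -0.05]), (258, [0.011, -0.027,
[... 896 characters left out ...]
 (400, [0.012, 0.033, -0.064])]
292 [(238, [0.014, -0.03, -0.07]), (250, [0.008, -0.028, -0.062]), (258, [0.005, -0.025, -0.058]), (264, [-0.004, -0.025, -0.046]), (374, [-0.001, 0.026, -0.05]), (380, [0.008, 0.026, -0.062]), (388, [0.008, 0.029, -0.062]), (400, [0.014, 0.032, -0.07])]
298 [(238, [0.012, -0.03, -0.072]), (250, [0.007, -0.028, -0.064]), (258, [0.003, -0.025, -0.06]), (264, [-0.006, -0.025, -0.047]), (374, [-0.002, 0.026, -0.053]), (380, [0.005, 0.026, -0.062]), (388, [0.012, 0.027, -0.071]), (400, [0.011, 0.032, -0.071])]
[[-0.003  0.026 -0.025]
 [-0.005  0.026 -0.025]
 [ 0.008  0.026 -0.025]
 [-0.004 -0.025 -0.025]
 [ 0.004  0.026 -0.025]]
32679 [-0.099 -0.049 -0.033 -0.025]
```

```bash
python3 - <<'E'
from plan import *
Rm=pose(np.radians(77.85),np.radians(55));G=np.array([.4866,-.2646,.026]);T=G+Rm[:,2]*.044
print(T.round(4));chk(T,Rm);P=T-Rm[:,2]*.07;chk(P,Rm);plan(P,Rm,6)
E
```

```text
[ 0.4919 -0.2399 -0.01  ]
ik [-0.87  0.48  1.88  0.5   1.23 -0.94] 3e-22 fiterr 2.5e-09
ik [-0.93  0.42  1.82  0.46  1.35 -0.92] 1e-21 fiterr 2.5e-09
from [ 0.4903 -0.3076  0.1833] dist 0.1391 ang 0.619 n 6
[0.0046, -0.0023, 0.0226] [0.001, 0.103, 0.001]
[0.0022, -0.0022, 0.023] [0.001, 0.103, 0.001]
[-0.0002, -0.0022, 0.0231] [0.001, 0.103, 0.001]
[-0.0025, -0.0022, 0.0229] [0.001, 0.103, 0.001]
[-0.0049, -0.0022, 0.0226] [0.001, 0.103, 0.001]
[-0.0072, -0.0021, 0.0219] [0.001, 0.103, 0.001]
```

Request:
servo_tool(
  motion=[
    [0.005,-0.002,0.023,0.001,0.103,0.001,0.53],
    [0.002,-0.002,0.023,0.001,0.103,0.001,0.53],
    [0,-0.002,0.023,0.001,0.103,0.001,0.53],
    [-0.003,-0.002,0.022,0.001,0.103,0.001,0.53],
    [-0.005,-0.002,0.015,0.001,0.08,0.001,0.53],
  ],
)

```text
t: 6.1
ee_pos: [0.4901, -0.292, 0.083]
ee_rot: [-2.167, -1.753, -0.568]
ft_force: [0.3, -0.6, -0.7]
width: 0.0452
```

Request:
servo_tool(
  motion=[
    [0,0,0,0,0,0,0.53],
    [0,0,0,0,0,0,0.53],
  ],
)

```text
t: 6.3
ee_pos: [0.4881, -0.2939, 0.0799]
ee_rot: [-2.169, -1.742, -0.568]
ft_force: [0.4, -0.1, 0.2]
width: 0.0454
```

```bash
python3 log.py; python3 - <<'E'
from plan import *
Rm=pose(np.radians(77.85),np.radians(55));G=np.array([.4866,-.2646,.026]);T=G+Rm[:,2]*.044
plan(T,Rm,4)
E
```

```text
t 6.3
q [-0.9073  0.3481  1.8213  0.4023  1.3194 -0.8605]
ee_pos [ 0.4881 -0.2939  0.0799]
ee_rot [-2.1687 -1.7424 -0.5681]
ft_force [ 0.4155 -0.0568  0.1502]
width 0.0454
[[ 0.186  0.976  0.116]
 [ 0.857 -0.219  0.467]
 [ 0.481  0.013 -0.876]]
from [ 0.4881 -0.2939  0.0799] dist 0.105 ang 0.11 n 4
[0.0009, -0.0023, 0.0261] [0.004, 0.027, -0.0]
[0.0002, -0.0022, 0.0262] [0.004, 0.027, -0.0]
[-0.0005, -0.0021, 0.0262] [0.004, 0.027, -0.0]
[-0.0012, -0.002, 0.0261] [0.004, 0.027, -0.0]
```

Request:
servo_tool(
  motion=[
    [0.001,-0.003,0.022,0.004,0.027,0,0.53],
    [0,-0.003,0.022,0.004,0.027,0,0.53],
    [-0.001,-0.002,0.022,0.004,0.027,0,0.53],
    [0,0,0,0,0.02,0,0.53],
    [0,0,0,0,0,0,0.53],
  ],
)

```text
t: 6.8
ee_pos: [0.49, -0.2561, 0.022]
ee_rot: [-2.089, -1.694, -0.659]
ft_force: [-0.2, -0.8, 0.3]
width: 0.0455
```

```bash
python3 log.py; python3 - <<'E'
from plan import *
Rm=pose(np.radians(77.85),np.radians(55));G=np.array([.4866,-.2646,.026]);T=G+Rm[:,2]*.044
plan(T,Rm,2)
from meas import *
p,d=viewer.snapshot("wrist");cv2.imwrite("pics/w7.png",p)
E
```

```text
t 6.8
q [-0.8935  0.4415  1.8576  0.4822  1.2851 -0.9289]
ee_pos [ 0.49   -0.2561  0.022 ]
ee_rot [-2.0889 -1.6939 -0.6589]
ft_force [-0.194  -0.8244  0.2939]
width 0.0455
[[ 0.168  0.978  0.124]
 [ 0.805 -0.209  0.556]
 [ 0.569  0.006 -0.822]]
from [ 0.49   -0.2561  0.022 ] dist 0.0359 ang 0.008 n 2
[-0.0024, -0.0008, 0.0178] [0.002, 0.002, 0.003]
[-0.0025, -0.0008, 0.0178] [0.002, 0.002, 0.003]
```

View pics/w7.png

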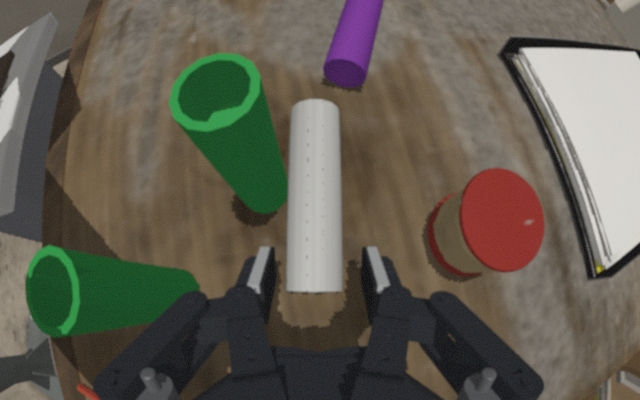

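The fingers straddle the near end of the steel pipe at (315,290) and clear the green decoy.

Request:
servo_tool(
  motion=[
    [-0.003,-0.001,0.016,0,0,0,0.53],
    [-0.002,-0.001,0.012,0,0,0,0.53],
    [0,0,0.003,0,0,0,0.53],
    [0,0,0,0,0,0,0.53],
  ],
)

```text
t: 7.25
ee_pos: [0.4921, -0.242, -0.007]
ee_rot: [-2.091, -1.698, -0.659]
ft_force: [-0.8, -0.4, 0.3]
width: 0.0449
```

```bash
python3 log.py; python3 - <<'E'
from plan import *
Rm=pose(np.radians(77.85),np.radians(55));G=np.array([.4866,-.2646,.026]);T=G+Rm[:,2]*.044
plan(T,Rm,1)
E
```

```text
t 7.25
q [-0.8755  0.4756  1.8778  0.4989  1.2276 -0.9458]
ee_pos [ 0.4921 -0.242  -0.007 ]
ee_rot [-2.0905 -1.6981 -0.6586]
ft_force [-0.8324 -0.4283  0.2576]
width 0.0449
[[ 0.166  0.978  0.125]
 [ 0.807 -0.208  0.553]
 [ 0.567  0.009 -0.824]]
from [ 0.4921 -0.242  -0.007 ] dist 0.0037 ang 0.012 n 1
[-0.0001, -0.0006, 0.0036] [0.006, 0.008, 0.008]
```

Close enough. Closing with a moderate squeeze.

Request:
servo_tool(
  motion=[
    [0,0,0.002,0,0,0,0.4],
    [0,0,0,0,0,0,0.2],
    [0,0,0,0,0,0,0.2],
    [0,0,0,0,0,0,0.2],
  ],
  squeeze=50,
)

```text
t: 7.65
ee_pos: [0.4927, -0.2417, -0.0083]
ee_rot: [-2.092, -1.7, -0.658]
ft_force: [0.4, 0.5, -0.2]
width: 0.0322
```

Request:
servo_tool(
  motion=[
    [0.003,0.002,-0.004,0,0,0,0.2],
    [0.004,0.006,-0.003,0,0,0,0.2],
    [0,0.004,0,0,0,0,0.2],
    [-0.01,0.002,-0.007,0,0,0,0.2],
    [-0.012,0.003,-0.008,0,0,0,0.2],
  ],
)

```text
t: 8.15
ee_pos: [0.5049, -0.2696, 0.002]
ee_rot: [-2.091, -1.702, -0.656]
ft_force: [-0.1, -0.2, -0.7]
width: 0.0324
```

Request:
servo_tool(
  motion=[
    [-0.012,0.002,-0.008,0,0,0,0.2],
    [-0.012,0.002,-0.008,0,0,0,0.2],
    [-0.012,0.002,-0.008,0,0,0,0.2],
    [-0.012,0.001,-0.008,0,0,0,0.2],
    [0,0,0,0,0,0,0.2],
  ],
)

```text
t: 8.65
ee_pos: [0.499, -0.3378, 0.001]
ee_rot: [-2.097, -1.701, -0.656]
ft_force: [-0.9, 0.2, -1.6]
width: 0.0322
```

```bash
python3 log.py; python3 - <<'E'
from meas import *
p,d=viewer.snapshot("wrist");cv2.imwrite("pics/w8.png",p)
E
```

```text
t 8.65
q [-0.9586  0.5777  1.6979  0.4475  1.3178 -0.965 ]
ee_pos [ 0.499  -0.3378  0.001 ]
ee_rot [-2.097  -1.7009 -0.6559]
ft_force [-0.9402  0.1765 -1.6294]
width 0.0322
[[ 0.167  0.978  0.127]
 [ 0.81  -0.21   0.548]
 [ 0.562  0.012 -0.827]]
```

View pics/w8.png

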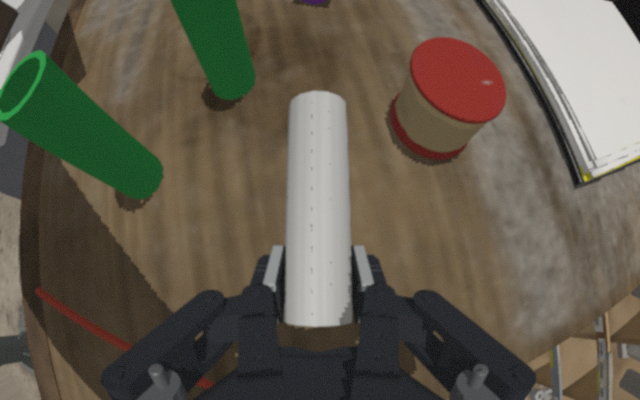

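Request:
servo_tool(
  motion=[
    [-0.003,0,0.004,0,0,0,0.2],
    [-0.003,0,0.004,0,0,0,0.2],
    [0,0,0,0,0,0,0.2],
  ],
)

```text
t: 9.0
ee_pos: [0.4992, -0.3366, -0.0084]
ee_rot: [-2.094, -1.7, -0.658]
ft_force: [0.0, -0.6, 0.3]
width: 0.0324
```

Request:
servo_tool(
  motion=[
    [0,0,0,0,0,0,0.45],
    [0,0,0,0,0,0,0.55],
    [0,0,-0.02,0,0,0,0.6],
    [0,0,-0.03,0,0,0,0.6],
    [0,0,-0.04,0,-0.1,0,0.6],
  ],
)

```text
t: 9.5
ee_pos: [0.4847, -0.3787, 0.0591]
ee_rot: [-2.144, -1.74, -0.56]
ft_force: [-0.2, 0.2, 0.2]
width: 0.0511
```

Request:
servo_tool(
  motion=[
    [0,0,-0.03,0,-0.14,0,0.6],
    [0,0,-0.01,0,-0.14,0,0.6],
    [0,0,0,0,-0.14,0,0.6],
    [0,0,0,0,0,0,0.6],
  ],
)

```text
t: 9.9
ee_pos: [0.4837, -0.4022, 0.1043]
ee_rot: [-2.411, -1.955, -0.093]
ft_force: [-0.4, 0.0, -0.7]
width: 0.0514
```

```bash
python3 log.py; cat > look.py <<'E'
import sys
from meas import *
def look(tag,box=(.33,.65,-.42,.04)):
    mw=viewer.camera_model("wrist")
    s=r.observe();p,d=viewer.snapshot("wrist");cv2.imwrite(f"pics/{tag}.png",p);np.save(f"pics/{tag}.npy",d)
    W=wcloud(mw,d,s['ee_pos'],s['ee_rot'])
    for n,k in masks(p).items():
        for st,q in blobs(k,W,box,zhi=.125,nmin=150):
            try: print(n,st,(stand if n=='green' else lie)(q),q.min(0).round(3),q.max(0).round(3))
            except Exception as e: print(n,st,e)
    return p,W
if __name__=='__main__': look(sys.argv[1])
E
python3 look.py w9
```

```text
t 9.9
q [-0.8808  0.3045  1.7585  0.0667  1.1148 -0.703 ]
ee_pos [ 0.4837 -0.4022  0.1043]
ee_rot [-2.4114 -1.955  -0.0925]
ft_force [-0.3525  0.047  -0.6939]
width 0.0514
[[ 0.206  0.978  0.024]
 [ 0.976 -0.207  0.065]
 [ 0.069  0.01  -0.998]]
green [227   0  36  13 349] (array([ 0.4623, -0.21  ]), 131) [ 0.447 -0.228  0.012] [ 0.475 -0.218  0.044]
green [  86   40  112   60 4816] (array([ 0.3882, -0.2705]), 4532) [ 0.37  -0.288  0.012] [ 0.405 -0.254  0.122]
grey [ 297   28   43  151 6119] (array([ 0.5024, -0.3208]), np.float64(-101.82), np.float64(0.1185), np.float64(0.0171), 6119) [ 0.474 -0.383  0.015] [ 0.531 -0.259  0.037]
```

View pics/w9.png

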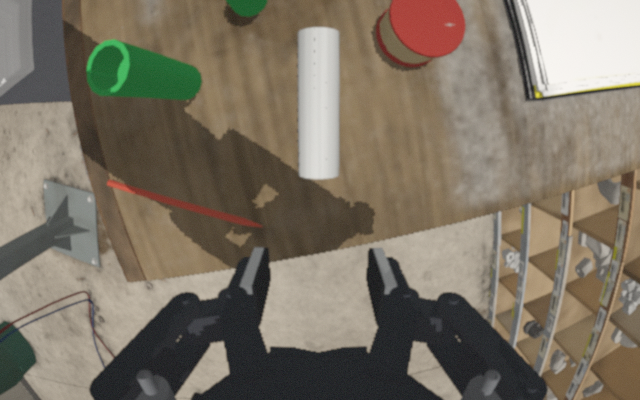

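```bash
python3 - <<'E'
from plan import *
Rm=down(np.radians(78.2));T=np.array([.5024,-.3208,.04]);chk(T,Rm);plan(T,Rm,4);chk([.5024,-.3208,-.02],Rm)
E
```

```text
ik [-0.74  0.31  1.89 -0.    0.95 -0.53] 8e-28 fiterr 2.7e-09
from [ 0.4835 -0.4034  0.1042] dist 0.1063 ang 0.071 n 4
[0.02, 0.0002, 0.0175] [0.002, -0.018, -0.001]
[0.0203, 0.0002, 0.0171] [0.002, -0.018, -0.001]
[0.0206, 0.0003, 0.0168] [0.002, -0.018, -0.001]
[0.0209, 0.0003, 0.0164] [0.002, -0.018, -0.001]
ik [-0.74  0.4   1.9  -0.    0.84 -0.53] 2e-21 fiterr 2.7e-09
```

Request:
servo_tool(
  motion=[
    [0.02,0,0.014,0.002,-0.018,0,0.6],
    [0.02,0,0.014,0.002,-0.018,0,0.6],
    [0.02,0,0.014,0.002,-0.018,0,0.6],
    [0.013,0,0.012,0.002,-0.01,0,0.6],
    [0,0,0,0,0,0,0.6],
  ],
)

```text
t: 10.45
ee_pos: [0.4981, -0.3292, 0.049]
ee_rot: [-2.437, -1.964, -0.013]
ft_force: [0.0, -0.2, 1.3]
width: 0.0514
```

```bash
python3 log.py; python3 - <<'E'
from plan import *
Rm=down(np.radians(78.2));T=np.array([.5024,-.3208,-.02]);plan(T,Rm,3)
E
```

```text
t 10.45
q [-0.7583  0.3032  1.8746  0.0119  0.9739 -0.5511]
ee_pos [ 0.4981 -0.3292  0.049 ]
ee_rot [-2.4371 -1.9644 -0.0132]
ft_force [ 0.0343 -0.243   1.2925]
width 0.0514
[[ 0.212  0.977 -0.001]
 [ 0.977 -0.212  0.014]
 [ 0.014 -0.004 -1.   ]]
from [ 0.4981 -0.3292  0.049 ] dist 0.0697 ang 0.016 n 3
[0.0027, 0.0009, 0.023] [-0.001, -0.005, -0.003]
[0.0028, 0.0009, 0.023] [-0.001, -0.005, -0.003]
[0.0029, 0.0008, 0.023] [-0.001, -0.005, -0.003]
```

Request:
servo_tool(
  motion=[
    [0.003,0.001,0.021,-0.001,-0.005,-0.003,0.6],
    [0.003,0.001,0.021,-0.001,-0.005,-0.003,0.6],
    [0.002,0.001,0.018,-0.001,-0.005,-0.003,0.6],
    [0,0,0,0,0,0,0.6],
  ],
)

```text
t: 10.85
ee_pos: [0.5033, -0.3261, -0.0122]
ee_rot: [2.439, 1.979, -0.0]
ft_force: [-1.2, 0.4, -0.4]
width: 0.0511
```

```bash
python3 log.py; python3 - <<'E'
from plan import *
Rm=down(np.radians(78.2));T=np.array([.5024,-.3208,-.02]);plan(T,Rm,1)
E
```

```text
t 10.85
q [-7.4380e-01  3.9770e-01  1.8867e+00 -5.0000e-04  8.5640e-01 -5.3620e-01]
ee_pos [ 0.5033 -0.3261 -0.0122]
ee_rot [ 2.4386e+00  1.9791e+00 -4.0000e-04]
ft_force [-1.1631  0.406  -0.3607]
width 0.0511
[[ 0.206  0.979  0.   ]
 [ 0.979 -0.206 -0.001]
 [-0.001  0.001 -1.   ]]
from [ 0.5033 -0.3261 -0.0122] dist 0.0095 ang 0.002 n 1
[0.005, -0.002, 0.0078] [0.001, 0.001, -0.001]
```

Request:
servo_tool(
  motion=[
    [0.005,-0.002,0.007,0,0,0,0.6],
    [0,0,0,0,0,0,0.45],
    [0,0,0,0,0,0,0.2],
    [0,0,0,0,0,0,0.2],
    [0,0,0,0,0,0,0.2],
  ],
  squeeze=60,
)

```text
t: 11.35
ee_pos: [0.5035, -0.3243, -0.0165]
ee_rot: [2.438, 1.974, 0.001]
ft_force: [0.6, 0.4, -2.3]
width: 0.0323
```

Request:
servo_tool(
  motion=[
    [0,0,-0.015,0,0,0,0.2],
    [0,0,-0.03,0,0,0,0.2],
    [0,0,-0.04,0,0,0,0.2],
    [0,0,-0.04,0,0,0,0.2],
    [0,0,-0.03,0,0,0,0.2],
  ],
)

```text
t: 11.85
ee_pos: [0.4994, -0.3206, 0.1409]
ee_rot: [-2.436, -1.972, 0.002]
ft_force: [0.3, 0.1, -1.4]
width: 0.032
```

```bash
python3 log.py; python3 - <<'E'
from meas import *
mt=viewer.camera_model("top")
p,d=viewer.snapshot("top");cv2.imwrite("pics/top10.png",p);np.save("pics/top10.npy",d)
s=r.observe();p,d=viewer.snapshot("wrist");cv2.imwrite("pics/w10.png",p);np.save("pics/w10.npy",d)
E
```

```text
t 11.85
q [-7.4170e-01  1.7900e-01  1.8361e+00  2.0000e-04  1.1342e+00 -5.3220e-01]
ee_pos [ 0.4994 -0.3206  0.1409]
ee_rot [-2.4356e+00 -1.9721e+00  1.6000e-03]
ft_force [ 0.3388  0.136  -1.3606]
width 0.032
[[ 0.208  0.978 -0.006]
 [ 0.978 -0.208  0.005]
 [ 0.004 -0.007 -1.   ]]
```

View pics/w10.png

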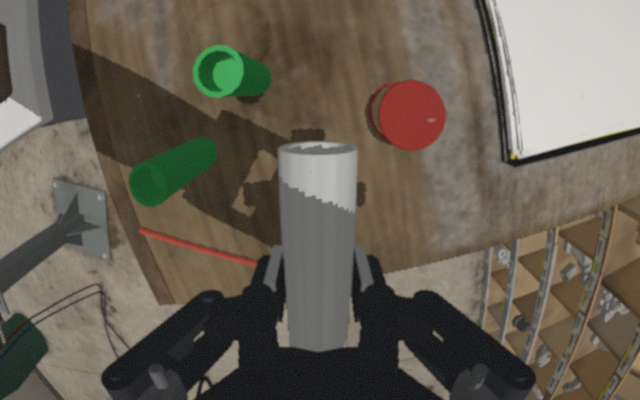

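View pics/top10.png

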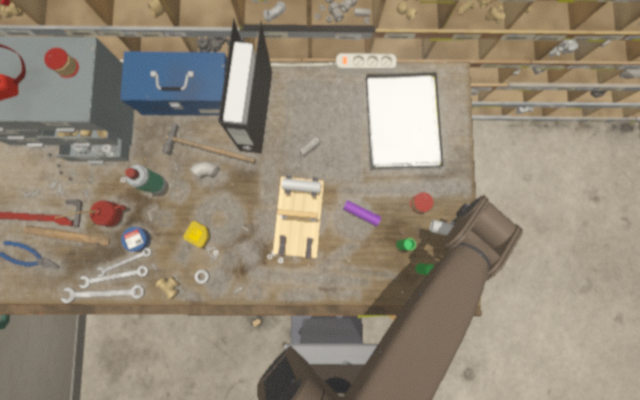

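```bash
cat > carr.py <<'E'
from meas import *
def carrier(p,W,verbose=True):
    hsv=cv2.cvtColor(p,cv2.COLOR_BGR2HSV);H,S,V=[hsv[...,i].astype(int) for i in range(3)]
    near=(W[...,0]>.38)&(W[...,0]<.72)&(W[...,1]>-.01)&(W[...,1]<.22)
    out={}
    wood=(H>10)&(H<25)&(S>55)&(V>175)
    k=wood&near&(abs(W[...,2]-.008)<.006)
    c=W[k][:,:2].astype(np.float32)
    if len(c)>100:
        rc=cv2.minAreaRect(c*1000);out['board']=(np.round(rc[0],1),np.round(rc[1],1),round(rc[2],2),len(c))
    k=near&(W[...,2]>.105)&(W[...,2]<.135);c=W[k]
    if len(c)>30:
        mu=c.mean(0);u=np.linalg.svd(c[:,:2]-mu[:2],full_matrices=False)[2][0]
        t=(c[:,:2]-mu[:2])@u;tt=np.percentile(t,[1,99])
        out['handle']=((mu[:2]+u*tt.mean()).round(4),np.degrees(np.arctan2(u[1],u[0])).round(2),(tt[1]-tt[0]).round(4),mu[2].round(4),len(c))
    k=near&(W[...,2]>.055)&(W[...,2]<.08)&(S<60)&(V>110)&(W[...,0]>.58);c=W[k]
    if len(c)>30:
        def f(a):
            n=np.array([-np.sin(a[1]),np.cos(a[1])]);return np.hypot(c[:,:2]@n-a[0],c[:,2]-.05)-.017
        mu=c[:,:2].mean(0);u=np.linalg.svd(c[:,:2]-mu,full_matrices=False)[2][0];a0=np.arctan2(u[1],u[0])
        s=least_squares(f,[mu@np.array([-np.sin(a0),np.cos(a0)]),a0],loss='soft_l1',f_scale=.002).x
        d=np.array([np.cos(s[1]),np.sin(s[1])]);n=np.array([-d[1],d[0]]);tt=np.percentile(c[:,:2]@d,[.5,99.5])
        out['loaded']=((n*s[0]+d*tt.mean()).round(4),np.degrees(s[1]).round(2),(tt[1]-tt[0]).round(4),len(c))
    dark=near&(V<90)&(W[...,2]>.02)&(W[...,2]<.06)&(W[...,0]<.53)
    n,l,st,c=cv2.connectedComponentsWithStats(dark.astype(np.uint8))
    out['rests']=[(W[l==i].min(0).round(3),W[l==i].max(0).round(3),st[i,4]) for i in range(1,n) if st[i,4]>25]
    for k,v in out.items(): print(k,v)
E
python3 - <<'E'
from carr import *
mt=viewer.camera_model("top")
carrier(cv2.imread("pics/top0.png"),cloud(mt,np.load("pics/top0.npy")))
carrier(cv2.imread("pics/top10.png"),cloud(mt,np.load("pics/top10.npy")))
s=r.observe()
W=wcloud(viewer.camera_model("wrist"),np.load("pics/w10.npy"),[0,0,0],[0,0,0])
k=(abs(W[...,1])<.02)&(W[...,0]<.08)&(W[...,0]>-.01)&(W[...,2]>-.08)&(W[...,2]<.02)
S=W[k];S=S[abs(S[:,1])<.004];
for a in np.arange(0,.075,.01):
    q=S[abs(S[:,0]-a)<.005]
    if len(q): print(a.round(3),len(q),np.percentile(q[:,2],[5,50,95]).round(4))
print(S[:,0].max())
E
```

```text
board (array([552.8, 119.3]), array([144.8, 255.9]), 84.96, 2209)
handle (array([0.5503, 0.1185]), np.float64(-95.01), np.float64(0.1174), np.float64(0.1205), 232)
loaded (array([0.646, 0.11 ]), np.float64(-95.0), np.float64(0.1184), 394)
rests []
board (array([552. , 118.8]), array([145.3, 254.4]), 84.57, 2231)
handle (array([0.5504, 0.1187]), np.float64(-94.97), np.float64(0.1177), np.float64(0.1205), 229)
loaded (array([0.6458, 0.1099]), np.float64(85.01), np.float64(0.1181), 398)
rests []
0.0 317 [-0.0522 -0.0514 -0.0506]
0.01 334 [-0.0523 -0.0514 -0.0504]
0.02 395 [-0.0524 -0.0515 -0.0505]
0.03 440 [-0.0524 -0.0515 -0.0505]
0.04 479 [-0.0525 -0.0515 -0.0504]
0.05 511 [-0.0527 -0.0515 -0.0504]
0.06 664 [-0.0524 -0.0509 -0.0212]
0.06272860292570476
```

```bash
python3 - <<'E'
from plan import *
Rm=down(np.radians(85));T=np.array([.456,.124,.15]);chk(T,Rm);plan(T,Rm,12);chk([.456,.124,.0155],Rm)
E
```

```text
ik [ 0.05 -0.11  2.12 -0.    1.14  0.14] 6e-26 fiterr 2.8e-09
from [ 0.502  -0.323   0.1449] dist 0.4494 ang 0.122 n 12
[0.0356, -0.0115, -0.0005] [0.0, 0.0, -0.01]
[0.0357, -0.0111, -0.0005] [0.0, 0.0, -0.01]
[0.0359, -0.0108, -0.0005] [0.0, 0.0, -0.01]
[0.036, -0.0104, -0.0005] [0.0, 0.0, -0.01]
[0.0361, -0.01, -0.0005] [0.0, 0.0, -0.01]
[0.0362, -0.0097, -0.0005] [0.0, 0.0, -0.01]
[0.0363, -0.0093, -0.0005] [0.0, 0.0, -0.01]
[0.0364, -0.0089, -0.0004] [0.0, 0.0, -0.01]
[0.0365, -0.0086, -0.0004] [0.0, 0.0, -0.01]
[0.0365, -0.0082, -0.0004] [0.0, 0.0, -0.01]
[0.0366, -0.0078, -0.0004] [0.0, 0.0, -0.01]
[0.0367, -0.0074, -0.0004] [0.0, 0.0, -0.01]
ik [ 0.05  0.11  2.19 -0.    0.85  0.14] 6e-29 fiterr 2.8e-09
```

Request:
servo_tool(
  motion=[
    [0.02,-0.006,-0.004,0,0,-0.005,0.2],
    [0.036,-0.011,-0.002,0,0,-0.01,0.2],
    [0.036,-0.011,0,0,0,-0.01,0.2],
    [0.036,-0.01,0,0,0,-0.01,0.2],
    [0.036,-0.01,0,0,0,-0.01,0.2],
  ],
)

```text
t: 12.45
ee_pos: [0.484, -0.151, 0.1495]
ee_rot: [2.4, 2.022, -0.001]
ft_force: [0.1, 0.9, -2.3]
width: 0.0323
```

Request:
servo_tool(
  motion=[
    [0.036,-0.01,0,0,0,-0.01,0.2],
    [0.036,-0.009,0,0,0,-0.01,0.2],
    [0.036,-0.009,0,0,0,-0.01,0.2],
    [0.036,-0.008,0,0,0,-0.01,0.2],
    [0.036,-0.008,0,0,0,-0.01,0.2],
  ],
)

```text
t: 12.95
ee_pos: [0.461, 0.0423, 0.1443]
ee_rot: [-2.348, -2.082, 0.007]
ft_force: [0.3, -0.1, -2.0]
width: 0.0321
```

```bash
python3 log.py; python3 - <<'E'
from plan import *
Rm=down(np.radians(85));T=np.array([.456,.124,.14]);plan(T,Rm)
E
```

```text
t 12.95
q [-1.2800e-01 -1.2330e-01  2.1391e+00 -6.0000e-04  1.1315e+00 -7.9000e-03]
ee_pos [0.461  0.0423 0.1443]
ee_rot [-2.3476 -2.0817  0.0065]
ft_force [ 0.2908 -0.1025 -1.9714]
width 0.0321
[[ 0.12   0.993 -0.006]
 [ 0.993 -0.12   0.   ]
 [-0.    -0.006 -1.   ]]
from [0.461  0.0423 0.1443] dist 0.082 ang 0.033 n 3
[0.0269, -0.0049, 0.0014] [-0.002, 0.0, -0.011]
[0.0269, -0.0046, 0.0014] [-0.002, 0.0, -0.011]
[0.027, -0.0043, 0.0014] [-0.002, 0.0, -0.011]
```

```bash
python3 - <<'E'
from carr import *
s=r.observe();p,d=viewer.snapshot("wrist");cv2.imwrite("pics/w11.png",p);np.save("pics/w11.npy",d);np.savez("pics/w11p",a=s['ee_pos'],b=s['ee_rot'])
W=wcloud(viewer.camera_model("wrist"),d,s['ee_pos'],s['ee_rot']);carrier(p,W)
E
```

```text
board (array([538.8, 120.7]), array([139.9, 226.4]), 84.92, 15968)
handle (array([0.5474, 0.1196]), np.float64(-95.01), np.float64(0.1147), np.float64(0.1189), 5048)
loaded (array([0.6449, 0.1109]), np.float64(-95.03), np.float64(0.1187), 3764)
rests [(array([0.43 , 0.158, 0.025]), array([0.488, 0.18 , 0.055]), np.int32(1204)), (array([0.421, 0.079, 0.025]), array([0.48 , 0.097, 0.055]), np.int32(731))]
```

View pics/w11.png

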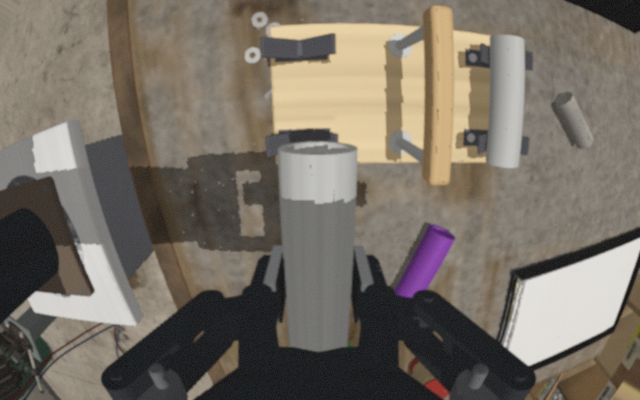

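Carrier pose agrees between the two cameras: empty cradle centre about (0.4557, 0.1272), axis at 85°. The wrist view shows the empty rests at (300,47) and (300,140), and the loaded pipe at (507,100).

Request:
servo_tool(
  motion=[
    [0.025,-0.005,0.005,-0.002,0,-0.011,0.2],
    [0.025,-0.004,0.005,-0.002,0,-0.011,0.2],
    [0.018,-0.003,0.005,-0.002,0,-0.011,0.2],
    [0,0,0,0,0,0,0.2],
  ],
)

```text
t: 13.4
ee_pos: [0.4502, 0.1208, 0.1253]
ee_rot: [-2.3, -2.128, 0.004]
ft_force: [-0.9, -0.9, -1.2]
width: 0.0321
```

```bash
python3 log.py; python3 - <<'E'
from plan import *
Rm=down(np.radians(85));T=np.array([.4554,.1244,.045]);plan(T,Rm,4)
E
```

```text
t 13.4
q [ 0.0414 -0.0902  2.147   0.0049  1.0918  0.1167]
ee_pos [0.4502 0.1208 0.1253]
ee_rot [-2.3002 -2.1282  0.004 ]
ft_force [-0.8906 -0.9232 -1.1964]
width 0.0321
[[ 0.078  0.997 -0.007]
 [ 0.997 -0.078  0.004]
 [ 0.003 -0.008 -1.   ]]
from [0.4502 0.1208 0.1253] dist 0.0805 ang 0.013 n 4
[0.0009, 0.0014, 0.0201] [-0.002, -0.001, 0.002]
[0.001, 0.0013, 0.0201] [-0.002, -0.001, 0.002]
[0.001, 0.0013, 0.0201] [-0.002, -0.001, 0.002]
[0.001, 0.0013, 0.0201] [-0.002, -0.001, 0.002]
```

Request:
servo_tool(
  motion=[
    [0.001,0.002,0.019,-0.002,-0.001,0.002,0.2],
    [0.001,0.002,0.019,-0.002,-0.001,0.002,0.2],
    [0.001,0.001,0.019,-0.002,-0.001,0.002,0.2],
    [0.001,0.001,0.01,-0.002,0,0.002,0.2],
    [0,0,0,0,0,0,0.2],
  ],
)

```text
t: 13.9
ee_pos: [0.4552, 0.1224, 0.0552]
ee_rot: [2.314, 2.124, -0.003]
ft_force: [0.7, -1.0, -1.2]
width: 0.0317
```

```bash
python3 log.py; python3 - <<'E'
from plan import *
Rm=down(np.radians(85));T=np.array([.4554,.1244,.0175]);plan(T,Rm,3)
E
```

```text
t 13.9
q [ 0.048   0.0293  2.179  -0.0022  0.9341  0.1346]
ee_pos [0.4552 0.1224 0.0552]
ee_rot [ 2.3135  2.1241 -0.0027]
ft_force [ 0.7039 -1.029  -1.1616]
width 0.0317
[[ 0.085  0.996 -0.001]
 [ 0.996 -0.085 -0.002]
 [-0.002 -0.001 -1.   ]]
from [0.4552 0.1224 0.0552] dist 0.0378 ang 0.003 n 3
[0.0007, 0.0, 0.0126] [-0.0, 0.001, 0.001]
[0.0007, 0.0, 0.0126] [-0.0, 0.001, 0.001]
[0.0007, 0.0, 0.0126] [-0.0, 0.001, 0.001]
```

Request:
servo_tool(
  motion=[
    [0.001,0,0.011,0,0,0.001,0.2],
    [0.001,0,0.011,0,0,0.001,0.2],
    [0.001,0,0.008,0,0,0,0.2],
    [0,0,0.003,0,0,0,0.2],
  ],
)

```text
t: 14.3
ee_pos: [0.4574, 0.1248, 0.0218]
ee_rot: [2.315, 2.119, 0.002]
ft_force: [-0.0, -0.6, -1.9]
width: 0.0324
```

```bash
python3 log.py; python3 look.py w12 >/dev/null
```

```text
t 14.3
q [ 0.0531  0.0946  2.1864 -0.0026  0.8574  0.1433]
ee_pos [0.4574 0.1248 0.0218]
ee_rot [2.3149e+00 2.1186e+00 1.9000e-03]
ft_force [-0.0213 -0.5538 -1.858 ]
width 0.0324
[[ 0.088  0.996  0.003]
 [ 0.996 -0.088 -0.002]
 [-0.002  0.003 -1.   ]]
```

View pics/w12.png

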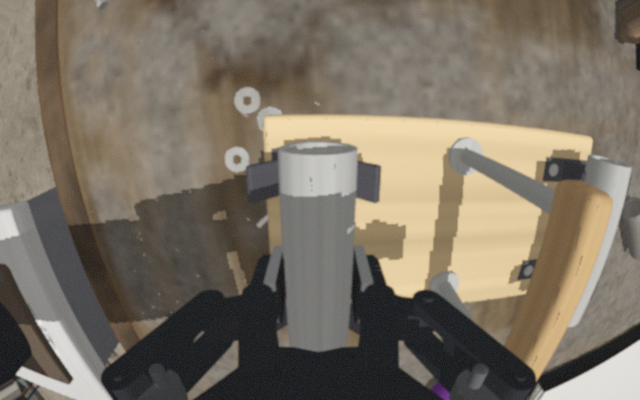

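The pipe at (317,170) sits centred between the V tips at (250,180) and (378,180). About 6 mm to go.

Request:
servo_tool(
  motion=[
    [0,-0.001,0.003,0,0,0,0.2],
    [0,0,0.002,0,0,0,0.2],
    [0,0,0,0,0,0,0.2],
  ],
)

```text
t: 14.65
ee_pos: [0.4567, 0.125, 0.0169]
ee_rot: [2.315, 2.119, 0.002]
ft_force: [-0.5, 0.7, -1.3]
width: 0.0319
```

```bash
python3 log.py
```

```text
t 14.65
q [ 0.0535  0.1027  2.1893 -0.0027  0.8461  0.1437]
ee_pos [0.4567 0.125  0.0169]
ee_rot [2.3145e+00 2.1186e+00 2.2000e-03]
ft_force [-0.5371  0.6735 -1.3412]
width 0.0319
[[ 0.088  0.996  0.004]
 [ 0.996 -0.088 -0.002]
 [-0.002  0.004 -1.   ]]
```

Request:
servo_tool(
  motion=[
    [0,0,0.002,0,0,0,0.2],
    [0,0,0.001,0,0,0,0.2],
    [0,0,0,0,0,0,0.2],
  ],
)

```text
t: 14.95
ee_pos: [0.4569, 0.125, 0.0172]
ee_rot: [2.315, 2.12, -0.001]
ft_force: [0.1, -0.1, -2.8]
width: 0.0319
```

Request:
servo_tool(
  motion=[
    [0,0,0.003,0,0,0,0.2],
    [0,0,0.003,0,0,0,0.2],
  ],
)

```text
t: 15.15
ee_pos: [0.457, 0.125, 0.0171]
ee_rot: [-2.316, -2.122, 0.01]
ft_force: [-14.0, -2.9, 25.4]
width: 0.0323
```

Contact is made, with 25 N up and 14 N toward -x, meaning the pipe sits slightly to the +x side of the V. I'll back off a little and then release.

Request:
servo_tool(
  motion=[
    [0,-0.002,-0.002,0,0,0,0.2],
    [0,-0.001,0,0,0,0,0.2],
  ],
)

```text
t: 15.35
ee_pos: [0.4557, 0.1254, 0.0206]
ee_rot: [2.314, 2.121, -0.005]
ft_force: [0.5, 0.4, -2.2]
width: 0.032
```

```bash
python3 log.py
```

```text
t 15.35
q [ 0.0555  0.0963  2.1874 -0.0046  0.8589  0.1454]
ee_pos [0.4557 0.1254 0.0206]
ee_rot [ 2.3145  2.1214 -0.0047]
ft_force [ 0.459   0.4007 -2.1576]
width 0.032
[[ 0.087  0.996 -0.001]
 [ 0.996 -0.087 -0.004]
 [-0.004 -0.001 -1.   ]]
```

Request:
servo_tool(
  motion=[
    [0,0,0.002,0,0,0,0.2],
    [0,0,0.002,0,0,0,0.2],
    [0,0,0,0,0,0,0.2],
  ],
)

```text
t: 15.65
ee_pos: [0.4555, 0.1254, 0.0157]
ee_rot: [2.315, 2.121, -0.004]
ft_force: [-2.4, 1.0, 3.4]
width: 0.032
```

```bash
python3 log.py
```

```text
t 15.65
q [ 0.0554  0.1054  2.1891 -0.0043  0.8479  0.1454]
ee_pos [0.4555 0.1254 0.0157]
ee_rot [ 2.3146  2.1213 -0.0042]
ft_force [-2.3661  0.9899  3.4081]
width 0.032
[[ 0.087  0.996 -0.001]
 [ 0.996 -0.087 -0.003]
 [-0.003 -0.    -1.   ]]
```

Light contact at the expected seating height. Releasing.

Request:
servo_tool(
  motion=[
    [0,0,0,0,0,0,0.42],
    [0,0,0,0,0,0,0.5],
    [0,0,0,0,0,0,0.6],
    [0,0,0,0,0,0,0.6],
  ],
)

```text
t: 16.05
ee_pos: [0.4562, 0.1254, 0.0154]
ee_rot: [2.314, 2.121, -0.003]
ft_force: [-0.5, -0.2, -0.3]
width: 0.051
```

Request:
servo_tool(
  motion=[
    [0,0,-0.015,0,0,0,0.6],
    [0,0,-0.03,0,0,0,0.6],
    [0,0,-0.04,0,0,0,0.6],
    [-0.03,0,-0.04,0,0,0,0.6],
    [-0.04,0.02,-0.03,0,0,0,0.6],
  ],
)

```text
t: 16.55
ee_pos: [0.4638, 0.0582, 0.1676]
ee_rot: [-2.304, -2.126, 0.019]
ft_force: [1.1, -0.0, -0.4]
width: 0.0512
```

Request:
servo_tool(
  motion=[
    [-0.04,0.03,0,0,0,0,0.6],
    [-0.04,0.03,0,0,0,0,0.6],
    [0,0,0,0,0,0,0.6],
  ],
)

```text
t: 16.85
ee_pos: [0.5228, -0.0311, 0.1761]
ee_rot: [2.304, 2.123, -0.003]
ft_force: [-0.2, -0.2, -0.2]
width: 0.0511
```

```bash
python3 log.py; python3 - <<'E'
from carr import *
s=r.observe();p,d=viewer.snapshot("wrist");cv2.imwrite("pics/w13.png",p)
W=wcloud(viewer.camera_model("wrist"),d,s['ee_pos'],s['ee_rot']);carrier(p,W)
def em(p,W):
    hsv=cv2.cvtColor(p,cv2.COLOR_BGR2HSV)
    k=(W[...,0]>.42)&(W[...,0]<.5)&(W[...,1]>.04)&(W[...,1]<.21)&(W[...,2]>.052)&(W[...,2]<.08)&(hsv[...,1]<60)&(hsv[...,2]>90);q=W[k].copy();print('h',q.min(0),q.max(0));q[:,2]-=.033
    print('emptycradle pipe',lie(q))
em(p,W)
p2,d2=viewer.snapshot("top");cv2.imwrite("pics/top13.png",p2);W=cloud(viewer.camera_model("top"),d2);carrier(p2,W);em(p2,W)
for n,k in masks(p2).items():
    for st,q in blobs(k,W,(.33,.62,-.33,.04),zhi=.125): print(n,st,(stand if n=='green' else lie)(q))
E
```

```text
t 16.85
q [-0.2499 -0.021   1.9814 -0.0069  1.1749 -0.1653]
ee_pos [ 0.5228 -0.0311  0.1761]
ee_rot [ 2.3042  2.1225 -0.0029]
ft_force [-0.2164 -0.21   -0.1673]
width 0.0511
[[ 0.082  0.997  0.005]
 [ 0.997 -0.082 -0.008]
 [-0.007  0.005 -1.   ]]
board (array([548.6, 104.2]), array([108.3, 246.8]), 85.25, 10923)
handle (array([0.5472, 0.0902]), np.float64(-94.84), np.float64(0.0597), np.float64(0.1204), 1929)
loaded (array([0.6435, 0.0951]), np.float64(-95.06), np.float64(0.0872), 2836)
rests [(array([0.466, 0.074, 0.041]), array([0.483, 0.092, 0.056]), np.int32(237)), (array([0.422, 0.079, 0.045]), array([0.432, 0.097, 0.055]), np.int32(208))]
h [0.42147254 0.06693057 0.05202877] [0.48240021 0.15421597 0.06959361]
emptycradle pipe (array([0.454 , 0.1093]), np.float64(-95.05), np.float64(0.0822), np.float64(0.017), 3003)
board (array([552.3, 119.1]), array([145.4, 254.8]), 85.05, 1903)
handle (array([0.5504, 0.1187]), np.float64(-95.01), np.float64(0.1179), np.float64(0.1203), 233)
loaded (array([0.6458, 0.1098]), np.float64(-94.69), np.float64(0.118), 397)
rests []
h [0.42364379 0.06785552 0.05209704] [0.48729577 0.18667031 0.07415155]
emptycradle pipe (array([0.4564, 0.1273]), np.float64(-94.79), np.float64(0.1182), np.float64(0.0176), 443)
green [397 239  18  11 157] (array([ 0.4623, -0.2095]), 145)
green [416 264  20  11 169] (array([ 0.3861, -0.2687]), 156)
```

View pics/w13.png

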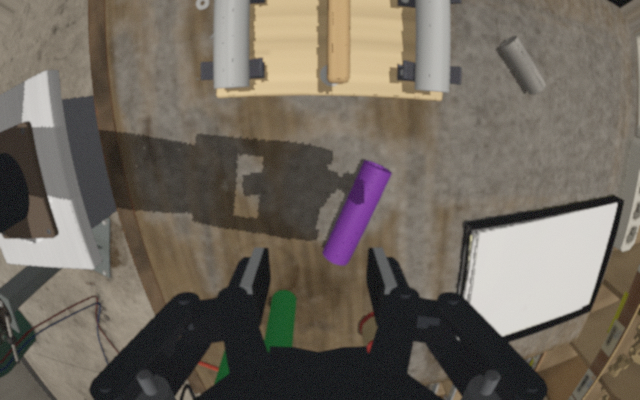

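The steel pipe is seated at (0.4564, 0.1273), height 0.0506, mirroring the loaded pipe. Next is standing the purple decoy back up, so I'm checking which approach headings are reachable.

```bash
python3 - <<'E'
from ik import *
from meas import *
p,_=fit();q0=np.array(r.observe()['q'])
W=wcloud(viewer.camera_model("wrist"),np.load("pics/w13.npy") if 0 else np.zeros((400,640)),[0,0,0],[0,0,0])
g=np.array([.527,-.155,.075])
for h in (-60,-30,0,30,150,180,210):
  for t in (5,20,40):
    Rm=pose(np.radians(h),np.radians(t));best=None
    for q00 in (q0,np.array([-.3,.8,2,3.1,1,0]),np.array([-.3,.8,2,1.5,1.5,1.5])):
        q,c=ik(g+Rm[:,2]*.044,Rm,p,q00)
        if best is None or c<best[1]: best=(q,c)
    q,c=best;w=g+Rm[:,2]*(.044-p[5])
    print(h,t,q.round(2),'%.0e'%c,'wrist',w.round(2))
E
```

```text
-60 5 [-0.15  0.48  2.27  4.11  1.25 -1.89] 4e-30 wrist [0.41 0.04 0.09]
-60 20 [-0.17  0.33  2.29  4.26  0.93 -2.07] 8e-31 wrist [0.42 0.03 0.15]
-60 40 [-0.24  0.18  2.28  4.67  0.58 -2.51] 1e-04 wrist [ 0.44 -0.    0.22]
-30 5 [-0.43  0.4   2.45  3.24  1.19 -1.6 ] 3e-25 wrist [ 0.33 -0.04  0.09]
-30 20 [-0.44  0.21  2.47  3.26  0.76 -1.63] 2e-31 wrist [ 0.34 -0.05  0.15]
-30 40 [-0.44  0.08  2.41  3.43  0.24 -1.8 ] 2e-04 wrist [ 0.38 -0.07  0.22]
0 5 [-0.78  0.4   2.44  2.32  1.27 -1.35] 2e-30 wrist [ 0.3  -0.16  0.09]
0 20 [-0.75  0.22  2.46  2.19  0.91 -1.17] 2e-22 wrist [ 0.31 -0.16  0.15]
0 40 [-0.68  0.07  2.4   1.71  0.51 -0.64] 7e-27 wrist [ 0.35 -0.16  0.22]
30 5 [-0.92  0.49  2.25  1.66  1.44 -1.17] 8e-31 wrist [ 0.33 -0.27  0.09]
30 20 [-0.89  0.34  2.27  1.52  1.19 -1.01] 2e-26 wrist [ 0.34 -0.26  0.15]
30 40 [-0.8   0.2   2.25  1.23  0.91 -0.67] 2e-30 wrist [ 0.38 -0.24  0.22]
150 5 [-0.49  0.94  1.38  0.05  2.3  -1.53] 1e-30 wrist [ 0.72 -0.27  0.09]
150 20 [-0.49  0.83  1.44  0.04  2.09 -1.54] 4e-30 wrist [ 0.71 -0.26  0.15]
150 40 [-0.48  0.66  1.57  0.03  1.78 -1.54] 1e-30 wrist [ 0.68 -0.24  0.22]
180 5 [-0.33  0.94  1.38 -0.43  2.25 -1.88] 9e-30 wrist [ 0.75 -0.16  0.09]
180 20 [-0.34  0.83  1.45 -0.36  2.04 -1.86] 2e-25 wrist [ 0.74 -0.16  0.15]
180 40 [-0.36  0.66  1.57 -0.28  1.74 -1.86] 2e-28 wrist [ 0.7  -0.16  0.22]
210 5 [-0.2   0.87  1.51 -0.83  2.04 -2.1 ] 3e-29 wrist [ 0.72 -0.04  0.09]
210 20 [-0.21  0.76  1.57 -0.71  1.84 -2.1 ] 9e-19 wrist [ 0.71 -0.05  0.15]
210 40 [-0.25  0.6   1.67 -0.56  1.57 -2.13] 5e-17 wrist [ 0.68 -0.07  0.22]
```

```bash
python3 - <<'E'
from look import *
look("w14")
E
cat >> plan.py <<'E'
def tgt(mid,theta,a,off,zg,roll=0):
    Rm=pose(np.radians(theta),np.radians(90+a));h=np.array([np.cos(np.radians(theta)),np.sin(np.radians(theta)),0])
    G=np.array([mid[0],mid[1],zg])+h*off
    return G+Rm[:,2]*.044,Rm
E
```

```text
green [ 266  297   32   55 1210] (array([ 0.4621, -0.2106]), 996) [ 0.447 -0.209  0.012] [ 0.479 -0.192  0.104]
purple [ 326  164   69  104 2981] (array([ 0.5628, -0.0826]), np.float64(-116.36), np.float64(0.1187), np.float64(0.017), 2981) [ 0.522 -0.142  0.012] [ 0.602 -0.022  0.036]
```

```bash
python3 - <<'E'
from plan import *
T,Rm=tgt([.5628,-.083],63.64,12,.015,.026)
chk(T,Rm);P=T-Rm[:,2]*.07;print(T,P);chk(P,Rm);plan(P,Rm)
E
```

```text
ik [-0.22  0.4   1.91 -0.26  0.9   0.41] 1e-25 fiterr 3.0e-09
[ 0.56539829 -0.07775658 -0.01703849] [ 0.57186033 -0.06471604  0.05143184]
ik [-0.19  0.3   1.88 -0.24  1.02  0.4 ] 1e-27 fiterr 3.0e-09
from [ 0.5194 -0.0265  0.1741] dist 0.1388 ang 0.433 n 4
[-0.0083, 0.0138, 0.0307] [0.01, -0.051, 0.095]
[-0.0054, 0.0148, 0.0309] [0.01, -0.051, 0.095]
[-0.0024, 0.0155, 0.031] [0.01, -0.051, 0.095]
[0.0006, 0.0159, 0.0308] [0.01, -0.051, 0.095]
```

Request:
servo_tool(
  motion=[
    [-0.008,0.014,0.025,0.01,-0.051,0.095,0.6],
    [-0.005,0.015,0.025,0.01,-0.051,0.095,0.6],
    [-0.002,0.015,0.025,0.01,-0.051,0.095,0.6],
    [0,0.012,0.02,0.01,-0.051,0.08,0.6],
    [0,0,0,0,0,0,0.6],
  ],
)

```text
t: 17.5
ee_pos: [0.5671, -0.0547, 0.0766]
ee_rot: [2.553, 1.601, -0.281]
ft_force: [-0.3, 0.8, 0.1]
width: 0.0513
```

```bash
python3 log.py|head -4; python3 - <<'E'
from plan import *
T,Rm=tgt([.5628,-.083],63.64,12,.015,.026)
plan(T-Rm[:,2]*.04,Rm,2)
E
```

```text
t 17.5
q [-0.1745  0.2609  1.8826 -0.2393  1.0717  0.3986]
ee_pos [ 0.5671 -0.0547  0.0766]
ee_rot [ 2.553   1.6012 -0.2806]
from [ 0.5671 -0.0547  0.0766] dist 0.0567 ang 0.013 n 2
[-0.0005, 0.0043, 0.028] [0.001, 0.004, 0.005]
[-0.0006, 0.0043, 0.028] [0.001, 0.004, 0.005]
```

Request:
servo_tool(
  motion=[
    [-0.001,0.005,0.026,0.001,0.004,0.005,0.6],
    [-0.001,0.004,0.024,0.001,0.004,0.005,0.6],
    [0,0,0,0,0,0,0.6],
  ],
)

```text
t: 17.8
ee_pos: [0.5684, -0.0656, 0.0285]
ee_rot: [2.56, 1.606, -0.269]
ft_force: [-0.6, 0.4, 0.6]
width: 0.0513
```

```bash
python3 log.py|head -4; python3 - <<'E'
from plan import *
T,Rm=tgt([.5628,-.083],63.64,12,.015,.026)
plan(T,Rm,2)
E
```

```text
t 17.8
q [-0.1973  0.3313  1.8964 -0.2412  0.9828  0.3939]
ee_pos [ 0.5684 -0.0656  0.0285]
ee_rot [ 2.5597  1.6061 -0.2687]
from [ 0.5684 -0.0656  0.0285] dist 0.0472 ang 0.01 n 2
[-0.0013, 0.0014, 0.0235] [-0.0, -0.001, 0.005]
[-0.0013, 0.0014, 0.0235] [-0.0, -0.001, 0.005]
```

Request:
servo_tool(
  motion=[
    [-0.001,0.002,0.02,0,0,0.005,0.6],
    [-0.001,0.001,0.018,0,0,0.005,0.6],
    [0,0,0.003,0,0,0,0.6],
    [0,0,0,0,0,0,0.6],
  ],
)

```text
t: 18.2
ee_pos: [0.5679, -0.0732, -0.005]
ee_rot: [2.559, 1.6, -0.258]
ft_force: [-0.1, -0.6, 0.4]
width: 0.0514
```

```bash
python3 log.py|head -5; python3 - <<'E'
from plan import *
T,Rm=tgt([.5628,-.083],63.64,12,.015,.026)
plan(T,Rm,1)
E
```

```text
t 18.2
q [-0.2109  0.3803  1.9073 -0.2524  0.9145  0.4031]
ee_pos [ 0.5679 -0.0732 -0.005 ]
ee_rot [ 2.5595  1.6    -0.2582]
ft_force [-0.0999 -0.6398  0.4087]
from [ 0.5679 -0.0732 -0.005 ] dist 0.0131 ang 0.01 n 1
[-0.0027, -0.0003, 0.0129] [0.006, -0.005, 0.006]
```

Request:
servo_tool(
  motion=[
    [-0.002,0,0.011,0.005,-0.004,0.005,0.6],
    [0,0,0.003,0,0,0,0.6],
    [0,0,0,0,0,0,0.45],
    [0,0,0,0,0,0,0.2],
    [0,0,0,0,0,0,0.2],
  ],
  squeeze=50,
)

```text
t: 18.7
ee_pos: [0.5682, -0.0771, -0.0148]
ee_rot: [2.561, 1.593, -0.26]
ft_force: [0.4, -0.0, -2.3]
width: 0.0324
```

Request:
servo_tool(
  motion=[
    [0,0,0,0,0,0,0.2],
    [0,0,0,0,0,0,0.2],
  ],
)

```text
t: 18.9
ee_pos: [0.5682, -0.077, -0.0149]
ee_rot: [2.561, 1.593, -0.26]
ft_force: [0.1, -0.5, 0.5]
width: 0.0323
```

```bash
python3 log.py; python3 - <<'E'
from plan import *
import json
s=r.observe();Rc=R.from_rotvec(s['ee_rot']).as_matrix()
m=Rc.T@(np.array([.5628,-.083,.017])-s['ee_pos']);ax=Rc.T@np.array([np.cos(np.radians(63.64)),np.sin(np.radians(63.64)),0])
print(m.round(4),ax.round(4));json.dump([m.tolist(),ax.tolist()],open('purple.json','w'))
E
```

```text
t 18.9
q [-0.2162  0.3979  1.9067 -0.2594  0.8972  0.4098]
ee_pos [ 0.5682 -0.077  -0.0149]
ee_rot [ 2.5608  1.5933 -0.2598]
ft_force [ 0.0955 -0.5056  0.4722]
width 0.0323
[[ 0.433  0.897 -0.085]
 [ 0.878 -0.441 -0.187]
 [-0.205  0.006 -0.979]]
[-0.0141 -0.002  -0.0296] [ 0.9788  0.0031 -0.2048]
```

```bash
cat >> plan.py <<'E'
def place(mid,phi):
    m,ax=[np.array(v) for v in json.load(open('purple.json'))]
    a=np.arctan2(-ax[2],ax[0]);Rm=pose(np.radians(phi),a);return np.array(mid)-Rm@m,Rm
E
python3 - <<'E'
from plan import *
R1=pose(np.radians(170),np.radians(102));T1=np.array([.57,-.13,.2]);chk(T1,R1);plan(T1,R1,14)
T2,R2=place([.527,-.155,.062],170);print(T2);chk(T2,R2);chk(T2+[0,0,.08],R2)
E
```

```text
ik [-0.42 -0.02  1.95  0.06  1.01 -1.84] 1e-27 fiterr 3.0e-09
from [ 0.5682 -0.077  -0.0149] dist 0.2213 ang 1.853 n 14
[-0.0064, 0.0019, -0.0143] [-0.027, 0.0, -0.13]
[-0.0066, 0.0014, -0.0143] [-0.027, 0.0, -0.13]
[-0.0068, 0.0009, -0.0143] [-0.027, 0.0, -0.13]
[-0.0069, 0.0004, -0.0142] [-0.027, 0.0, -0.13]
[-0.0069, -0.0001, -0.0142] [-0.027, 0.0, -0.13]
[-0.0068, -0.0006, -0.0142] [-0.027, 0.0, -0.13]
[-0.0067, -0.0011, -0.0143] [-0.027, 0.0, -0.13]
[-0.0066, -0.0015, -0.0143] [-0.027, 0.0, -0.13]
[-0.0063, -0.002, -0.0144] [-0.027, 0.0, -0.13]
[-0.006, -0.0024, -0.0144] [-0.027, 0.0, -0.13]
[-0.0057, -0.0028, -0.0145] [-0.027, 0.0, -0.13]
[-0.0053, -0.0031, -0.0146] [-0.027, 0.0, -0.13]
[-0.0049, -0.0034, -0.0147] [-0.027, 0.0, -0.13]
[-0.0044, -0.0036, -0.0148] [-0.027, 0.0, -0.13]
[ 0.495928   -0.1475075   0.06971871]
ik [-0.38  0.91  1.36 -0.25  2.21 -1.77] 2e-28 fiterr 3.0e-09
ik [-0.38  0.8   1.38 -0.27  2.3  -1.8 ] 7e-27 fiterr 3.0e-09
```

Request:
servo_tool(
  motion=[
    [-0.004,0,-0.018,0,0,0,0.2],
    [-0.008,0,-0.035,0,0,0,0.2],
    [-0.008,0.001,-0.035,0,0,0,0.2],
    [-0.008,0.001,-0.035,-0.027,0,-0.13,0.2],
    [-0.008,0.001,-0.03,-0.027,0,-0.13,0.2],
  ],
)

```text
t: 19.4
ee_pos: [0.5629, -0.0802, 0.1379]
ee_rot: [2.314, 1.926, -0.252]
ft_force: [-0.1, 0.2, -1.6]
width: 0.0323
```

Request:
servo_tool(
  motion=[
    [-0.007,0,-0.008,-0.027,0,-0.135,0.2],
    [-0.007,0,-0.005,-0.027,0,-0.135,0.2],
    [-0.005,0,-0.002,-0.027,0,-0.135,0.2],
    [-0.004,0,0,-0.027,0,-0.135,0.2],
    [-0.003,0,0,-0.027,0,-0.135,0.2],
  ],
)

```text
t: 19.9
ee_pos: [0.5665, -0.1023, 0.1647]
ee_rot: [1.468, 2.579, -0.16]
ft_force: [-0.6, 0.2, -1.9]
width: 0.0322
```

```bash
python3 log.py; python3 - <<'E'
from plan import *
R1=pose(np.radians(170),np.radians(102));T1=np.array([.57,-.13,.2]);plan(T1,R1)
E
```

```text
t 19.9
q [-0.2871  0.0461  1.9461 -0.1687  1.0138 -0.7434]
ee_pos [ 0.5665 -0.1023  0.1647]
ee_rot [ 1.4677  2.5788 -0.16  ]
ft_force [-0.5739  0.24   -1.8512]
width 0.0322
[[-0.501  0.86   0.094]
 [ 0.842  0.51  -0.176]
 [-0.2   -0.009 -0.98 ]]
from [ 0.5665 -0.1023  0.1647] dist 0.045 ang 0.861 n 7
[-0.0046, -0.0016, -0.0042] [-0.026, -0.002, -0.12]
[-0.0044, -0.0021, -0.0042] [-0.026, -0.002, -0.12]
[-0.0041, -0.0025, -0.0043] [-0.026, -0.002, -0.12]
[-0.0038, -0.0028, -0.0044] [-0.026, -0.002, -0.12]
[-0.0034, -0.0031, -0.0044] [-0.026, -0.002, -0.12]
[-0.0031, -0.0034, -0.0045] [-0.026, -0.002, -0.12]
[-0.0026, -0.0036, -0.0046] [-0.026, -0.002, -0.12]
```

Now heading straight for the pose above the purple decoy's old spot.

```bash
python3 - <<'E'
from plan import *
T2,R2=place([.527,-.155,.15],170);plan(T2,R2,14)
E
```

```text
from [ 0.5665 -0.1023  0.1647] dist 0.0842 ang 1.738 n 14
[-0.0001, -0.006, 0.0006] [0.037, 0.104, -0.057]
[0.0002, -0.006, 0.0008] [0.037, 0.104, -0.057]
[0.0004, -0.0059, 0.0011] [0.037, 0.104, -0.057]
[0.0006, -0.0058, 0.0013] [0.037, 0.104, -0.057]
[0.0008, -0.0057, 0.0016] [0.037, 0.104, -0.057]
[0.0009, -0.0056, 0.0019] [0.037, 0.104, -0.057]
[0.001, -0.0055, 0.0022] [0.037, 0.104, -0.057]
[0.0011, -0.0053, 0.0025] [0.037, 0.104, -0.057]
[0.0011, -0.0052, 0.0028] [0.037, 0.104, -0.057]
[0.0011, -0.005, 0.0031] [0.037, 0.104, -0.057]
[0.001, -0.0048, 0.0034] [0.037, 0.104, -0.057]
[0.0009, -0.0046, 0.0037] [0.037, 0.104, -0.057]
[0.0008, -0.0044, 0.004] [0.037, 0.104, -0.057]
[0.0006, -0.0042, 0.0042] [0.037, 0.104, -0.057]
```

Request:
servo_tool(
  motion=[
    [-0.002,-0.006,-0.008,0.037,0.104,-0.057,0.2],
    [-0.002,-0.006,-0.007,0.037,0.104,-0.057,0.2],
    [0,-0.006,-0.004,0.037,0.104,-0.057,0.2],
    [0,-0.006,0,0.037,0.104,-0.057,0.2],
    [0.001,-0.006,0.001,0.037,0.104,-0.057,0.2],
  ],
)

```text
t: 20.4
ee_pos: [0.5384, -0.1188, 0.1858]
ee_rot: [-1.006, -2.537, 0.038]
ft_force: [-0.3, 0.1, -1.7]
width: 0.0322
```

Request:
servo_tool(
  motion=[
    [0.001,-0.006,0.002,0.037,0.104,-0.057,0.2],
    [0.001,-0.006,0.002,0.037,0.104,-0.057,0.2],
    [0.001,-0.005,0.002,0.037,0.104,-0.057,0.2],
    [0.001,-0.005,0.003,0.037,0.104,-0.057,0.2],
    [0.001,-0.005,0.003,0.037,0.104,-0.057,0.2],
  ],
)

```text
t: 20.9
ee_pos: [0.5145, -0.139, 0.1834]
ee_rot: [-0.478, -2.112, -0.067]
ft_force: [0.3, -0.1, -1.6]
width: 0.0325
```

```bash
python3 log.py; python3 - <<'E'
from plan import *
T2,R2=place([.527,-.155,.13],170);plan(T2,R2)
E
```

```text
t 20.9
q [-0.4027  0.5916  1.4405 -0.1153  2.0805 -1.5311]
ee_pos [ 0.5145 -0.139   0.1834]
ee_rot [-0.4783 -2.1116 -0.0673]
ft_force [ 0.2724 -0.1024 -1.6127]
width 0.0325
[[-0.485  0.362 -0.796]
 [ 0.31   0.922  0.23 ]
 [ 0.818 -0.136 -0.559]]
from [ 0.5145 -0.139   0.1834] dist 0.05 ang 0.449 n 4
[-0.0077, -0.0021, 0.0096] [0.033, 0.095, -0.051]
[-0.0085, -0.0022, 0.0089] [0.033, 0.095, -0.051]
[-0.0092, -0.0024, 0.0081] [0.033, 0.095, -0.051]
[-0.0098, -0.0026, 0.0073] [0.033, 0.095, -0.051]
```

Request:
servo_tool(
  motion=[
    [-0.004,-0.002,0.006,0.033,0.095,-0.051,0.2],
    [-0.004,-0.002,0.006,0.033,0.095,-0.051,0.2],
    [-0.004,-0.002,0.006,0.033,0.095,-0.051,0.2],
    [-0.004,-0.002,0.005,0.033,0.095,-0.051,0.2],
    [0,0,0,0,0,0,0.2],
  ],
)

```text
t: 21.4
ee_pos: [0.4978, -0.1464, 0.1517]
ee_rot: [-0.14, -1.757, -0.129]
ft_force: [-0.8, 0.6, -3.3]
width: 0.0321
```

```bash
python3 log.py; python3 - <<'E'
from plan import *
T2,R2=place([.527,-.155,.062],170);print(T2);plan(T2,R2,5)
from meas import *
s=r.observe();p,d=viewer.snapshot("wrist");cv2.imwrite("pics/w15.png",p)
W=wcloud(viewer.camera_model("wrist"),d,s['ee_pos'],s['ee_rot'])
k=masks(p)['purple']&(W[...,2]<.3)&(W[...,2]>.05);q=W[k]
for lo in np.arange(.05,.26,.02):
    c=q[(q[:,2]>=lo)&(q[:,2]<lo+.02)]
    if len(c)>30: print(lo.round(2),len(c),c.min(0).round(3),c.max(0).round(3))
E
```

```text
t 21.4
q [-0.3753  0.805   1.3754 -0.2787  2.3187 -1.8118]
ee_pos [ 0.4978 -0.1464  0.1517]
ee_rot [-0.1402 -1.7567 -0.1291]
ft_force [-0.8447  0.633  -3.3046]
width 0.0321
[[-0.187  0.166 -0.968]
 [ 0.023  0.986  0.165]
 [ 0.982  0.009 -0.189]]
[ 0.495928   -0.1475075   0.06971871]
from [ 0.4978 -0.1464  0.1517] dist 0.082 ang 0.02 n 5
[-0.016, -0.0004, 0.0034] [-0.001, -0.003, 0.002]
[-0.016, -0.0004, 0.0035] [-0.001, -0.003, 0.002]
[-0.016, -0.0004, 0.0035] [-0.001, -0.003, 0.002]
[-0.016, -0.0003, 0.0036] [-0.001, -0.003, 0.002]
[-0.016, -0.0003, 0.0036] [-0.001, -0.003, 0.002]
0.09 217 [ 0.529 -0.168  0.093] [ 0.546 -0.136  0.11 ]
0.11 1025 [ 0.53  -0.168  0.11 ] [ 0.547 -0.136  0.13 ]
0.13 1365 [ 0.53  -0.169  0.13 ] [ 0.547 -0.136  0.15 ]
0.15 1870 [ 0.53  -0.169  0.15 ] [ 0.548 -0.136  0.17 ]
0.17 2711 [ 0.516 -0.169  0.17 ] [ 0.59  -0.136  0.19 ]
0.19 4196 [ 0.515 -0.168  0.19 ] [ 0.549 -0.136  0.204]
```

View pics/w15.png

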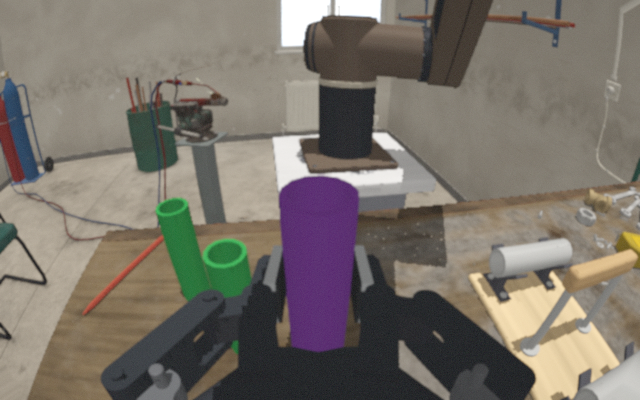

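Purple is held vertical at (318,260) in the image, bottom 84 mm above the bench. Lowering it.

Request:
servo_tool(
  motion=[
    [-0.014,0,0.004,0,-0.003,0.002,0.2],
    [-0.016,-0.001,0.005,0,-0.003,0.002,0.2],
    [-0.016,-0.001,0.005,0,-0.003,0.002,0.2],
    [-0.01,0,0.003,0,-0.003,0,0.2],
    [0,0,0,0,0,0,0.2],
  ],
)

```text
t: 21.95
ee_pos: [0.4943, -0.1489, 0.0932]
ee_rot: [-0.156, -1.786, -0.12]
ft_force: [0.2, 0.4, -1.4]
width: 0.0324
```

```bash
python3 log.py; python3 - <<'E'
from plan import *
_,R2=place([.527,-.155,.062],170);plan([.493,-.149,.069],R2,1)
E
```

```text
t 21.95
q [-0.3814  0.8691  1.3766 -0.2595  2.2245 -1.7744]
ee_pos [ 0.4943 -0.1489  0.0932]
ee_rot [-0.1561 -1.7865 -0.1203]
ft_force [ 0.2436  0.3643 -1.379 ]
width 0.0324
[[-0.215  0.171 -0.961]
 [ 0.04   0.985  0.166]
 [ 0.976 -0.003 -0.219]]
from [ 0.4943 -0.1489  0.0932] dist 0.0242 ang 0.015 n 1
[-0.0233, -0.0002, 0.0066] [-0.003, 0.015, -0.002]
```

Request:
servo_tool(
  motion=[
    [-0.01,0,0.003,-0.002,0.008,0,0.2],
    [-0.008,0,0.002,0,0.005,0,0.2],
    [-0.003,0,0.001,0,0,0,0.2],
    [0,0,0,0,0,0,0.2],
  ],
)

```text
t: 22.35
ee_pos: [0.4933, -0.149, 0.0699]
ee_rot: [-0.157, -1.774, -0.123]
ft_force: [-0.4, 0.4, -2.1]
width: 0.0325
```

```bash
python3 log.py; python3 - <<'E'
from plan import *
_,R2=place([.527,-.155,.062],170);plan([.493,-.149,.068],R2,1)
from meas import *
s=r.observe();p,d=viewer.snapshot("wrist");cv2.imwrite("pics/w16.png",p)
W=wcloud(viewer.camera_model("wrist"),d,s['ee_pos'],s['ee_rot'])
k=masks(p)['purple']&(W[...,2]<.3);q=W[k]
print(np.percentile(q[:,2],[1,50,99.5]))
for lo in (.05,.07,.1):
    c=q[(q[:,2]>=lo)&(q[:,2]<lo+.02)]
    if len(c)>30: print(lo,len(c),c.min(0).round(3),c.max(0).round(3))
E
```

```text
t 22.35
q [-0.3827  0.9092  1.3666 -0.2555  2.2082 -1.7655]
ee_pos [ 0.4933 -0.149   0.0699]
ee_rot [-0.1573 -1.7735 -0.1228]
ft_force [-0.3931  0.3678 -2.1228]
width 0.0325
[[-0.203  0.173 -0.964]
 [ 0.039  0.985  0.169]
 [ 0.978 -0.003 -0.207]]
from [ 0.4933 -0.149   0.0699] dist 0.0019 ang 0.004 n 1
[-0.0018, -0.0, 0.0006] [-0.001, 0.002, -0.003]
[0.02472064 0.09968484 0.12242511]
0.05 1390 [ 0.525 -0.172  0.05 ] [ 0.543 -0.139  0.07 ]
0.07 1916 [-0.821 -0.581  0.07 ] [ 0.543 -0.138  0.09 ]
0.1 4287 [ 0.51  -0.171  0.1  ] [ 0.585 -0.139  0.12 ]
```

Request:
servo_tool(
  motion=[
    [-0.002,0,0,0,0,0,0.2],
    [-0.002,0,0,0,0,0,0.2],
    [0,0,0,0,0,0,0.2],
  ],
)

```text
t: 22.7
ee_pos: [0.495, -0.1494, 0.0686]
ee_rot: [-0.158, -1.773, -0.122]
ft_force: [-0.6, -0.1, -2.6]
width: 0.0322
```

Request:
servo_tool(
  motion=[
    [-0.002,0,0.001,0,0,0,0.2],
    [-0.002,0,0.001,0,0,0,0.2],
  ],
)

```text
t: 22.9
ee_pos: [0.4951, -0.1494, 0.0685]
ee_rot: [-0.159, -1.77, -0.122]
ft_force: [1.8, 0.6, 4.9]
width: 0.0323
```

```bash
python3 log.py
```

```text
t 22.9
q [-0.3825  0.9165  1.359  -0.2553  2.2123 -1.7632]
ee_pos [ 0.4951 -0.1494  0.0685]
ee_rot [-0.1594 -1.7696 -0.1221]
ft_force [1.7888 0.5523 4.893 ]
width 0.0323
[[-0.199  0.175 -0.964]
 [ 0.04   0.985  0.17 ]
 [ 0.979 -0.005 -0.203]]
```

Contact at 5 N. Releasing and backing straight off.

Request:
servo_tool(
  motion=[
    [0,0,0,0,0,0,0.4],
    [0,0,0,0,0,0,0.5],
    [0,0,0,0,0,0,0.6],
    [0,0,-0.01,0,0,0,0.6],
    [0,0,-0.025,0,0,0,0.6],
  ],
)

```text
t: 23.4
ee_pos: [0.5281, -0.1551, 0.075]
ee_rot: [-0.159, -1.768, -0.123]
ft_force: [0.1, 0.7, 0.6]
width: 0.0515
```

```bash
python3 log.py|head -5; python3 - <<'E'
from meas import *
s=r.observe();p,d=viewer.snapshot("wrist");cv2.imwrite("pics/w17.png",p)
E
```

```text
t 23.4
q [-0.3738  0.9667  1.2533 -0.256   2.2698 -1.7734]
ee_pos [ 0.5281 -0.1551  0.075 ]
ee_rot [-0.159  -1.7675 -0.1228]
ft_force [0.0759 0.6688 0.5859]
```

View pics/w17.png

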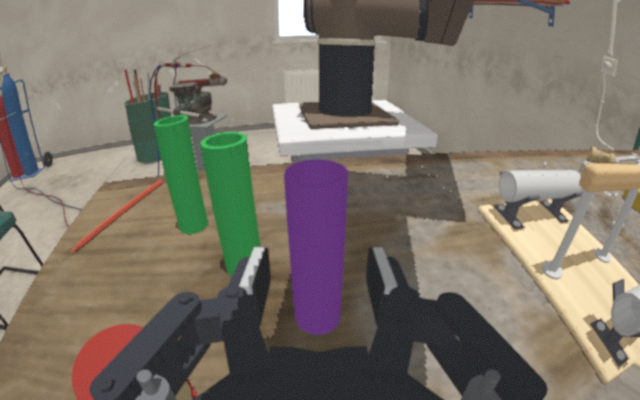

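Request:
servo_tool(
  motion=[
    [0,0,-0.035,0,0,0,0.6],
    [0.02,0,-0.035,0,0,0,0.6],
    [0.04,0,-0.015,0,0,0,0.6],
    [0.04,0,0,0,-0.05,0,0.6],
    [0.04,0,0,0,-0.12,0,0.6],
  ],
)

```text
t: 23.95
ee_pos: [0.5828, -0.1633, 0.2168]
ee_rot: [-0.167, -1.918, -0.118]
ft_force: [0.6, -0.6, -0.7]
width: 0.051
```

```bash
python3 log.py; python3 - <<'E'
from plan import *
Rm=down(np.radians(85));T=np.array([.551,.02,.25]);chk(T,Rm);plan(T,Rm);chk([.5508,.1185,.066],Rm);chk([.5508,.1185,.166],Rm)
E
```

```text
t 23.95
q [-0.3619  0.831   1.1147 -0.2596  2.3917 -1.8292]
ee_pos [ 0.5828 -0.1633  0.2168]
ee_rot [-0.1665 -1.9176 -0.1177]
ft_force [ 0.6    -0.5532 -0.685 ]
width 0.051
[[-0.34   0.173 -0.924]
 [ 0.059  0.985  0.163]
 [ 0.939  0.001 -0.345]]
ik [-0.15 -0.02  1.84 -0.    1.32 -0.06] 2e-27 fiterr 3.2e-09
from [ 0.5828 -0.1633  0.2168] dist 0.189 ang 1.844 n 14
[0.0038, 0.0125, 0.0034] [-0.064, -0.07, 0.092]
[0.0051, 0.0119, 0.0039] [-0.064, -0.07, 0.092]
[0.0065, 0.0111, 0.0042] [-0.064, -0.07, 0.092]
[0.0078, 0.0101, 0.0044] [-0.064, -0.07, 0.092]
[0.0089, 0.0091, 0.0044] [-0.064, -0.07, 0.092]
[0.01, 0.0079, 0.0043] [-0.064, -0.07, 0.092]
[0.011, 0.0067, 0.004] [-0.064, -0.07, 0.092]
[0.0118, 0.0054, 0.0036] [-0.064, -0.07, 0.092]
[0.0125, 0.0041, 0.0031] [-0.064, -0.07, 0.092]
[0.013, 0.0027, 0.0024] [-0.064, -0.07, 0.092]
[0.0133, 0.0014, 0.0016] [-0.064, -0.07, 0.092]
[0.0135, 0.0001, 0.0007] [-0.064, -0.07, 0.092]
[0.0134, -0.0011, -0.0002] [-0.064, -0.07, 0.092]
[0.0132, -0.0023, -0.0013] [-0.064, -0.07, 0.092]
ik [ 0.03  0.21  1.96 -0.    0.98  0.12] 5e-18 fiterr 3.2e-09
ik [ 0.03  0.08  1.89 -0.    1.16  0.12] 3e-23 fiterr 3.2e-09
```

Request:
servo_tool(
  motion=[
    [0.01,0.012,0,-0.064,-0.07,0.092,0.6],
    [0.01,0.012,0.001,-0.064,-0.07,0.092,0.6],
    [0.01,0.011,0.001,-0.064,-0.07,0.092,0.6],
    [0.01,0.01,0.002,-0.064,-0.07,0.092,0.6],
    [0.01,0.009,0.003,-0.064,-0.07,0.092,0.6],
  ],
)

```text
t: 24.45
ee_pos: [0.5793, -0.0972, 0.2603]
ee_rot: [-0.924, -2.165, -0.089]
ft_force: [0.5, -0.1, -0.2]
width: 0.0513
```

Request:
servo_tool(
  motion=[
    [0.01,0.008,0.004,-0.064,-0.07,0.092,0.6],
    [0.011,0.007,0.004,-0.064,-0.07,0.092,0.6],
    [0.012,0.005,0.004,-0.064,-0.07,0.092,0.6],
    [0.012,0.004,0.003,-0.064,-0.07,0.092,0.6],
    [0.013,0.003,0.002,-0.064,-0.07,0.092,0.6],
  ],
)

```text
t: 24.95
ee_pos: [0.5714, -0.0313, 0.2732]
ee_rot: [-1.751, -2.223, -0.054]
ft_force: [-0.3, -0.3, 0.1]
width: 0.0515
```

```bash
python3 log.py; python3 - <<'E'
from plan import *
Rm=down(np.radians(85));T=np.array([.551,.04,.23]);plan(T,Rm)
E
```

```text
t 24.95
q [-0.3019  0.1696  1.6236  0.1451  1.627  -0.5501]
ee_pos [ 0.5714 -0.0313  0.2732]
ee_rot [-1.7514 -2.2226 -0.0542]
ft_force [-0.2904 -0.314   0.103 ]
width 0.0515
[[-0.204  0.954 -0.217]
 [ 0.943  0.252  0.219]
 [ 0.264 -0.16  -0.951]]
from [ 0.5714 -0.0313  0.2732] dist 0.0858 ang 0.45 n 4
[0.015, 0.0014, 0.0153] [-0.051, -0.06, 0.08]
[0.0159, -0.0006, 0.0144] [-0.051, -0.06, 0.08]
[0.0166, -0.0027, 0.0133] [-0.051, -0.06, 0.08]
[0.0171, -0.0047, 0.0121] [-0.051, -0.06, 0.08]
```

Request:
servo_tool(
  motion=[
    [0.012,0.001,0.012,-0.051,-0.06,0.08,0.6],
    [0.012,-0.001,0.012,-0.051,-0.06,0.08,0.6],
    [0.012,-0.002,0.012,-0.051,-0.06,0.08,0.6],
    [0.012,-0.004,0.01,-0.051,-0.06,0.08,0.6],
    [0,0,0,0,0,0,0.6],
  ],
)

```text
t: 25.45
ee_pos: [0.5541, 0.0255, 0.2399]
ee_rot: [2.314, 2.094, 0.008]
ft_force: [0.1, 0.0, -0.5]
width: 0.0513
```

```bash
python3 log.py; python3 - <<'E'
from carr import *
s=r.observe();p,d=viewer.snapshot("wrist");cv2.imwrite("pics/w18.png",p)
W=wcloud(viewer.camera_model("wrist"),d,s['ee_pos'],s['ee_rot']);carrier(p,W)
for c0 in ((.44,.48),(.62,.68)):
    hsv=cv2.cvtColor(p,cv2.COLOR_BGR2HSV)
    k=(W[...,0]>c0[0]-.02)&(W[...,0]<c0[1]+.02)&(W[...,1]>.03)&(W[...,1]<.21)&(W[...,2]>.052)&(W[...,2]<.08)&(hsv[...,1]<60)&(hsv[...,2]>90);q=W[k].copy();q[:,2]-=.033
    print('pipe',lie(q))
p2,d2=viewer.snapshot("top");cv2.imwrite("pics/top18.png",p2);W=cloud(viewer.camera_model("top"),d2);carrier(p2,W)
for n,k in masks(p2).items():
    if n!='grey':
        for st,q in blobs(k,W,(.33,.62,-.33,.04),zhi=.125): print(n,st,stand(q))
cv2.imwrite("pics/top18c.png",cv2.resize(p2[150:310,250:490],None,fx=3.3,fy=3.3))
E
```

```text
t 25.45
q [-0.1322 -0.012   1.8534 -0.01    1.2814 -0.0299]
ee_pos [0.5541 0.0255 0.2399]
ee_rot [2.3139 2.0945 0.0075]
ft_force [ 0.1151  0.0413 -0.5475]
width 0.0513
[[ 0.099  0.995  0.017]
 [ 0.995 -0.099 -0.012]
 [-0.01   0.018 -1.   ]]
board (array([550.3, 119.9]), array([140.6, 176.4]), 85.42, 10629)
handle (array([0.5504, 0.1195]), np.float64(-95.22), np.float64(0.1154), np.float64(0.1207), 2238)
loaded (array([0.645 , 0.1111]), np.float64(-95.04), np.float64(0.1184), 2931)
rests [(array([0.473, 0.158, 0.038]), array([0.489, 0.175, 0.055]), np.int32(123)), (array([0.431, 0.163, 0.046]), array([0.439, 0.179, 0.055]), np.int32(103)), (array([0.468, 0.078, 0.041]), array([0.483, 0.093, 0.056]), np.int32(122)), (array([0.423, 0.08 , 0.046]), array([0.432, 0.096, 0.055]), np.int32(98))]
pipe (array([0.4556, 0.1279]), np.float64(-95.01), np.float64(0.1187), np.float64(0.017), 2977)
pipe (array([0.6451, 0.1111]), np.float64(-95.07), np.float64(0.1183), np.float64(0.0171), 3136)
board (array([552.9, 120.2]), array([142.8, 253.4]), 84.62, 1240)
handle (array([0.5503, 0.1187]), np.float64(-95.32), np.float64(0.118), np.float64(0.1201), 183)
loaded (array([0.6461, 0.1139]), np.float64(-95.78), np.float64(0.1109), 275)
rests []
green [397 239  18  11 151] (array([ 0.4611, -0.2093]), 140)
green [416 264  20  11 168] (array([ 0.3867, -0.2689]), 153)
purple [380 217  16  12 139] (array([ 0.5281, -0.1538]), 129)
```

View pics/w18.png

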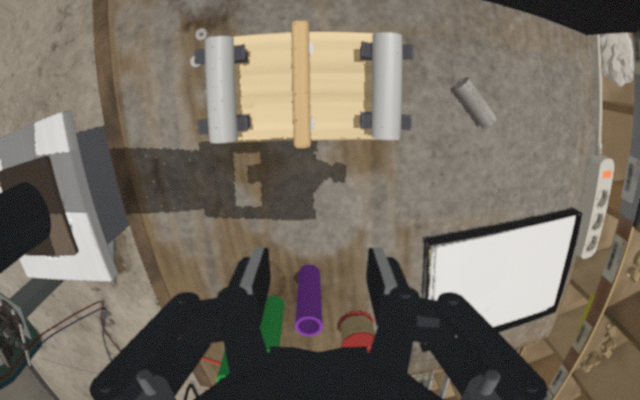

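View pics/top18c.png

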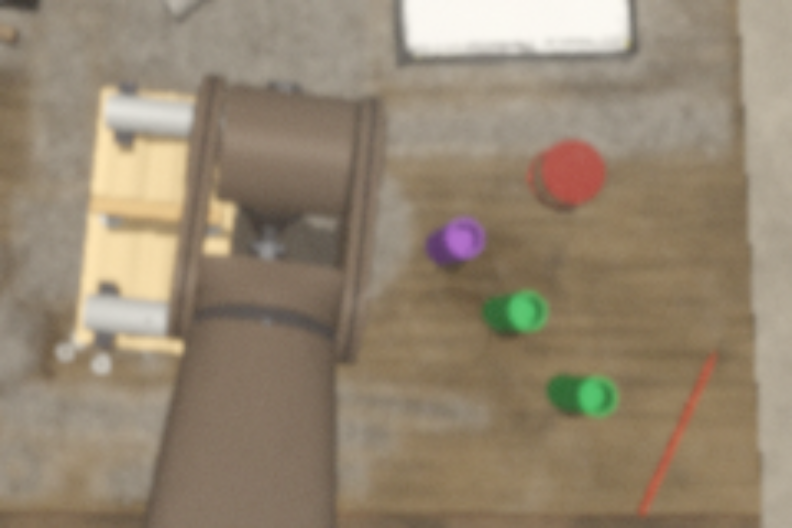

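The wrist view shows both pipes in their cradles, at (220,90) and (388,85), with the handle at (301,85). In the top crop the purple decoy stands at (463,240), back where it began. Now the handle.

```bash
python3 - <<'E'
from plan import *
Rm=down(np.radians(85));T=np.array([.5504,.1192,.14]);plan(T,Rm,4)
E
```

```text
from [0.5561 0.0233 0.2413] dist 0.1396 ang 0.026 n 4
[0.024, -0.0043, 0.025] [0.005, 0.003, -0.003]
[0.0239, -0.0041, 0.0251] [0.005, 0.003, -0.003]
[0.0239, -0.0039, 0.0252] [0.005, 0.003, -0.003]
[0.0238, -0.0037, 0.0252] [0.005, 0.003, -0.003]
```

Request:
servo_tool(
  motion=[
    [0.024,-0.004,0.018,0.005,0.003,-0.003,0.6],
    [0.024,-0.004,0.02,0.005,0.003,-0.003,0.6],
    [0.024,-0.004,0.02,0.005,0.003,-0.003,0.6],
    [0.02,-0.003,0.02,0.005,0.003,-0.003,0.6],
    [0,0,0,0,0,0,0.6],
  ],
)

```text
t: 26.05
ee_pos: [0.5581, 0.1124, 0.1649]
ee_rot: [2.318, 2.116, 0.01]
ft_force: [0.1, 0.1, -0.9]
width: 0.0511
```

```bash
python3 log.py; python3 - <<'E'
from plan import *
Rm=down(np.radians(85));T=np.array([.5504,.1192,.066]);plan(T,Rm,4)
E
```

```text
t 26.05
q [0.0196 0.0927 1.8858 0.002  1.1566 0.1101]
ee_pos [0.5581 0.1124 0.1649]
ee_rot [2.3185 2.1158 0.0095]
ft_force [ 0.0681  0.0538 -0.9367]
width 0.0511
[[ 0.091  0.996  0.006]
 [ 0.996 -0.091  0.002]
 [ 0.003  0.006 -1.   ]]
from [0.5581 0.1124 0.1649] dist 0.0994 ang 0.008 n 4
[0.0015, -0.0022, 0.0247] [0.002, -0.001, -0.001]
[0.0015, -0.0022, 0.0247] [0.002, -0.001, -0.001]
[0.0015, -0.0021, 0.0247] [0.002, -0.001, -0.001]
[0.0015, -0.0021, 0.0247] [0.002, -0.001, -0.001]
```

Request:
servo_tool(
  motion=[
    [0.003,-0.006,0.01,0.002,-0.001,-0.001,0.6],
    [0.002,-0.003,0.02,0.002,-0.001,-0.001,0.6],
    [0.001,0,0.022,0.002,0,0,0.6],
    [0,0,0.015,0,0,0,0.6],
    [0,0,0,0,0,0,0.6],
  ],
)

```text
t: 26.55
ee_pos: [0.555, 0.1142, 0.0997]
ee_rot: [2.319, 2.112, 0.008]
ft_force: [-0.1, -0.3, -0.8]
width: 0.0514
```

```bash
python3 log.py; python3 - <<'E'
from plan import *
Rm=down(np.radians(85));T=np.array([.5504,.1192,.066]);plan(T,Rm,2)
from meas import *
p,d=viewer.snapshot("wrist");cv2.imwrite("pics/w19.png",p)
E
```

```text
t 26.55
q [ 2.4200e-02  1.6340e-01  1.9373e+00 -7.0000e-04  1.0335e+00  1.1770e-01]
ee_pos [0.555  0.1142 0.0997]
ee_rot [2.3185 2.1121 0.0081]
ft_force [-0.0597 -0.3356 -0.8416]
width 0.0514
[[ 0.093  0.996  0.007]
 [ 0.996 -0.093 -0.   ]
 [ 0.     0.007 -1.   ]]
from [0.555  0.1142 0.0997] dist 0.0344 ang 0.009 n 2
[0.0023, -0.0027, 0.0168] [0.004, -0.0, -0.003]
[0.0023, -0.0026, 0.0168] [0.004, -0.0, -0.003]
```

View pics/w19.png

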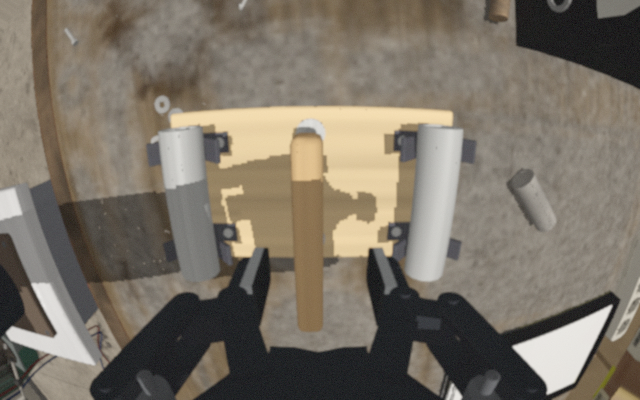

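Request:
servo_tool(
  motion=[
    [0.004,-0.005,0.014,0.003,0,-0.003,0.6],
    [0.003,-0.002,0.014,0.003,0,-0.002,0.6],
    [0.001,0,0.005,0,0,0,0.6],
    [0,0,0,0,0,0,0.6],
  ],
)

```text
t: 27.0
ee_pos: [0.5516, 0.1229, 0.0682]
ee_rot: [2.314, 2.117, 0.01]
ft_force: [-0.6, 0.1, 0.2]
width: 0.0513
```

```bash
python3 log.py; python3 - <<'E'
from plan import *
Rm=down(np.radians(85));T=np.array([.5504,.1192,.066]);plan(T,Rm,1)
E
```

```text
t 27.0
q [3.9700e-02 2.0320e-01 1.9569e+00 1.0000e-04 9.7320e-01 1.2830e-01]
ee_pos [0.5516 0.1229 0.0682]
ee_rot [2.3137 2.1174 0.0098]
ft_force [-0.6174  0.1237  0.1892]
width 0.0513
[[ 0.088  0.996  0.008]
 [ 0.996 -0.088  0.   ]
 [ 0.001  0.008 -1.   ]]
from [0.5516 0.1229 0.0682] dist 0.0045 ang 0.008 n 1
[-0.0038, -0.0009, 0.0022] [0.008, -0.001, -0.001]
```

Request:
servo_tool(
  motion=[
    [-0.004,-0.001,0.002,0.008,0,-0.001,0.6],
    [0,0,0,0.002,0,0,0.5],
    [0,0,0,0,0,0,0.35],
  ],
  squeeze=40,
)

```text
t: 27.3
ee_pos: [0.5507, 0.1189, 0.0666]
ee_rot: [-2.314, -2.122, 0.001]
ft_force: [0.3, -0.5, 0.2]
width: 0.0308
```

```bash
python3 log.py; python3 - <<'E'
from plan import *
Rm=down(np.radians(85));T=np.array([.5504,.1192,.066]);plan(T,Rm,1)
E
```

```text
t 27.3
q [3.2000e-02 2.0720e-01 1.9558e+00 1.5000e-03 9.8030e-01 1.1800e-01]
ee_pos [0.5507 0.1189 0.0666]
ee_rot [-2.3143e+00 -2.1216e+00  6.0000e-04]
ft_force [ 0.3351 -0.4833  0.2004]
width 0.0308
[[ 0.087  0.996 -0.002]
 [ 0.996 -0.087  0.001]
 [ 0.001 -0.002 -1.   ]]
from [0.5507 0.1189 0.0666] dist 0.0007 ang 0.002 n 1
[0.0003, -0.0003, 0.0006] [-0.002, -0.001, 0.0]
```

Request:
servo_tool(
  motion=[
    [0,0,0,0,0,0,0.2],
    [0,0,0,0,0,0,0],
    [0,0,0,0,0,0,0],
  ],
  squeeze=40,
)

```text
t: 27.6
ee_pos: [0.5506, 0.1189, 0.0671]
ee_rot: [-2.314, -2.121, 0.001]
ft_force: [0.6, -0.6, -1.5]
width: 0.0154
```

Request:
servo_tool(
  motion=[
    [0,0,0,0,0,0,0],
    [0,0,0,0,0,0,0],
    [0,0,0,0,0,0,0],
  ],
  squeeze=100,
)

```text
t: 27.9
ee_pos: [0.5507, 0.1189, 0.0672]
ee_rot: [-2.315, -2.121, 0.0]
ft_force: [-0.4, 0.3, 0.1]
width: 0.0147
```

```bash
python3 log.py
```

```text
t 27.9
q [3.1900e-02 2.0620e-01 1.9557e+00 1.6000e-03 9.8100e-01 1.1790e-01]
ee_pos [0.5507 0.1189 0.0672]
ee_rot [-2.3146e+00 -2.1215e+00  1.0000e-04]
ft_force [-0.3976  0.3014  0.1166]
width 0.0147
[[ 0.087  0.996 -0.001]
 [ 0.996 -0.087  0.001]
 [ 0.001 -0.001 -1.   ]]
```

Request:
servo_tool(
  motion=[
    [0,0,-0.003,0,0,0,0],
    [0,0,-0.005,0,0,0,0],
    [0,0,-0.006,0,0,0,0],
    [0,0,-0.006,0,0,0,0],
    [0,0,-0.006,0,0,0,0],
  ],
)

```text
t: 28.4
ee_pos: [0.545, 0.1186, 0.088]
ee_rot: [-2.308, -2.115, 0.017]
ft_force: [0.6, 0.9, -6.8]
width: 0.0148
```

```bash
python3 log.py; python3 - <<'E'
from meas import *
p,d=viewer.snapshot("wrist");cv2.imwrite("pics/w20.png",p)
E
```

```text
t 28.4
q [3.1800e-02 1.7280e-01 1.9508e+00 1.5000e-03 1.0333e+00 1.1800e-01]
ee_pos [0.545  0.1186 0.088 ]
ee_rot [-2.3078 -2.1153  0.0168]
ft_force [ 0.5829  0.9185 -6.761 ]
width 0.0148
[[ 0.087  0.996 -0.015]
 [ 0.996 -0.087  0.001]
 [-0.001 -0.015 -1.   ]]
```

View pics/w20.png

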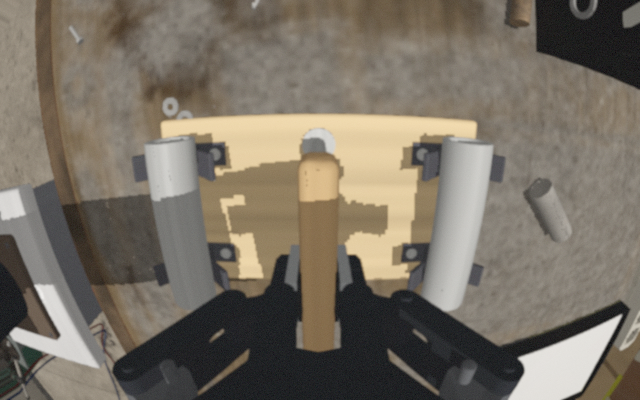

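Lifted 20 mm with both pipes in place. The tool shows a 0.9° tilt, which I'll correct as the lift continues.

```bash
python3 - <<'E'
from plan import *
Rm=down(np.radians(85));plan([.5505,.119,.167],Rm,10)
E
```

```text
from [0.5458 0.1187 0.0894] dist 0.0778 ang 0.013 n 10
[0.0001, 0.0004, -0.0078] [-0.001, 0.0, 0.0]
[0.0001, 0.0004, -0.0078] [-0.001, 0.0, 0.0]
[0.0001, 0.0004, -0.0078] [-0.001, 0.0, 0.0]
[0.0001, 0.0004, -0.0078] [-0.001, 0.0, 0.0]
[0.0001, 0.0004, -0.0078] [-0.001, 0.0, 0.0]
[0.0001, 0.0004, -0.0078] [-0.001, 0.0, 0.0]
[0.0001, 0.0004, -0.0078] [-0.001, 0.0, 0.0]
[0.0001, 0.0004, -0.0078] [-0.001, 0.0, 0.0]
[0.0001, 0.0004, -0.0078] [-0.001, 0.0, 0.0]
[0.0001, 0.0005, -0.0078] [-0.001, 0.0, 0.0]
```

Request:
servo_tool(
  motion=[
    [0,0.001,-0.006,-0.005,0,0,0],
    [0,0.001,-0.007,-0.005,0,0,0],
    [0,0.001,-0.007,-0.005,0,0,0],
    [0,0.001,-0.007,-0.004,0,0,0],
    [0,0.001,-0.007,-0.004,0,0,0],
  ],
)

```text
t: 28.95
ee_pos: [0.5508, 0.1182, 0.1259]
ee_rot: [2.31, 2.117, 0.011]
ft_force: [0.3, -0.9, -7.4]
width: 0.0146
```

```bash
python3 log.py; python3 - <<'E'
from plan import *
Rm=down(np.radians(85));plan([.5505,.119,.167],Rm,5)
E
```

```text
t 28.95
q [ 3.2100e-02  1.2140e-01  1.9312e+00 -1.9000e-03  1.0784e+00  1.1990e-01]
ee_pos [0.5508 0.1182 0.1259]
ee_rot [2.3098 2.1173 0.0109]
ft_force [ 0.313  -0.8946 -7.3747]
width 0.0146
[[ 0.087  0.996  0.011]
 [ 0.996 -0.087 -0.001]
 [-0.     0.011 -1.   ]]
from [0.5508 0.1182 0.1259] dist 0.0411 ang 0.011 n 5
[0.0001, 0.0, -0.0082] [0.002, 0.0, 0.0]
[0.0001, 0.0, -0.0082] [0.002, 0.0, 0.0]
[0.0002, -0.0, -0.0082] [0.002, 0.0, 0.0]
[0.0002, -0.0, -0.0082] [0.002, 0.0, 0.0]
[0.0002, -0.0001, -0.0082] [0.002, 0.0, 0.0]
```

Request:
servo_tool(
  motion=[
    [0,0,-0.006,0.002,0,0,0],
    [0,0,-0.007,0.002,0,0,0],
    [0,0,-0.007,0.002,0,0,0],
    [0,0,-0.007,0.002,0,0,0],
    [0,0,-0.005,0.001,0,0,0],
  ],
)

```text
t: 29.45
ee_pos: [0.5508, 0.1182, 0.1615]
ee_rot: [2.314, 2.122, 0.002]
ft_force: [0.1, 0.2, -7.1]
width: 0.0145
```

```bash
python3 log.py; python3 - <<'E'
from plan import *
Rm=down(np.radians(85));plan([.5505,.119,.167],Rm,1)
E
```

```text
t 29.45
q [ 3.1600e-02  8.5900e-02  1.8997e+00 -6.0000e-04  1.1538e+00  1.1880e-01]
ee_pos [0.5508 0.1182 0.1615]
ee_rot [2.3145e+00 2.1216e+00 2.1000e-03]
ft_force [ 0.0653  0.1541 -7.0763]
width 0.0145
[[ 0.087  0.996  0.002]
 [ 0.996 -0.087 -0.   ]
 [-0.     0.002 -1.   ]]
from [0.5508 0.1182 0.1615] dist 0.0055 ang 0.002 n 1
[0.0007, -0.0004, -0.0055] [0.002, 0.0, 0.0]
```

Request:
servo_tool(
  motion=[
    [0,0,-0.004,0.001,0,0,0],
    [0,0,-0.002,0,0,0,0],
    [0,0,0,0,0,0,0],
    [0,0,0,0,0,0,0],
  ],
)

```text
t: 29.85
ee_pos: [0.5511, 0.1182, 0.1688]
ee_rot: [2.315, 2.122, 0.002]
ft_force: [0.4, -0.3, -7.7]
width: 0.0149
```

```bash
python3 log.py; python3 - <<'E'
from meas import *
s=r.observe();p,d=viewer.snapshot("wrist");cv2.imwrite("pics/w21.png",p)
W=wcloud(viewer.camera_model("wrist"),d,s['ee_pos'],s['ee_rot'])
hsv=cv2.cvtColor(p,cv2.COLOR_BGR2HSV)
k=(W[...,2]>.07)&(W[...,2]<.13)&(hsv[...,0]>10)&(hsv[...,0]<26)&(hsv[...,1]>55);q=W[k];q=q[(q[:,2]<.125)]
A=np.c_[q[:,:2],np.ones(len(q))];
for _ in range(4):
    c=np.linalg.lstsq(A,q[:,2],rcond=None)[0];e=abs(A@c-q[:,2]);g=e<max(.004,np.median(e)*2);A=A[g];q=q[g]
print('board top plane',len(q),c.round(4),'height at centre',(c@[.5505,.119,1]).round(4))
for x0 in(.4556,.645):
    k=(abs(W[...,0]-x0)<.035)&(W[...,1]>.03)&(W[...,1]<.21)&(W[...,2]>.152)&(W[...,2]<.18)&(hsv[...,1]<60)&(hsv[...,2]>70);q=W[k].copy();print(q[:,2].max().round(4));q[:,2]-=.133;print(lie(q))
p2,d2=viewer.snapshot("scene");cv2.imwrite("pics/scene21.png",cv2.resize(p2[120:330,150:450],None,fx=2.6,fy=2.6))
E
```

```text
t 29.85
q [ 3.1500e-02  7.9000e-02  1.8930e+00 -4.0000e-04  1.1674e+00  1.1870e-01]
ee_pos [0.5511 0.1182 0.1688]
ee_rot [2.3147e+00 2.1216e+00 2.3000e-03]
ft_force [ 0.3613 -0.2883 -7.667 ]
width 0.0149
[[ 0.087  0.996  0.002]
 [ 0.996 -0.087 -0.   ]
 [-0.     0.002 -1.   ]]
board top plane 28793 [ 0.0038 -0.0016  0.1079] height at centre 0.1098
0.1701
(array([0.457, 0.128]), np.float64(-94.84), np.float64(0.1179), np.float64(0.0181), 7984)
0.1711
(array([0.6464, 0.1114]), np.float64(-94.87), np.float64(0.1174), np.float64(0.019), 8258)
```

View pics/w21.png

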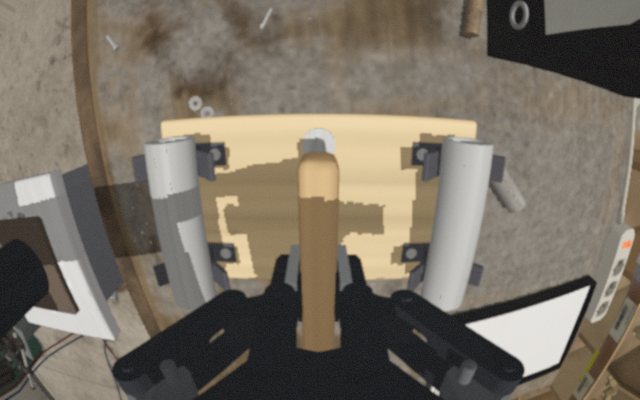

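View pics/scene21.png

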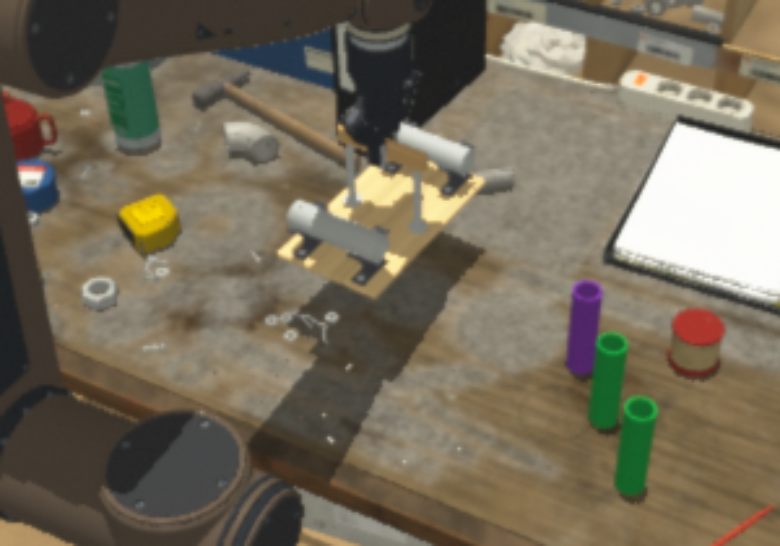

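The board's underside is about 102 mm up, tilted by at most 0.25°, and both pipes are seated. I'll check that it's still and then hand in.

Request:
servo_tool(
  motion=[
    [0,0,0,0,0,0,0],
    [0,0,0,0,0,0,0],
    [0,0,0,0,0,0,0],
  ],
)

```text
t: 30.25
ee_pos: [0.5505, 0.1182, 0.1677]
ee_rot: [2.315, 2.122, -0.0]
ft_force: [0.2, -0.2, -7.4]
width: 0.0144
```

```bash
python3 - <<'E'
from workcell import r,ticket
import numpy as np
s=r.observe();print(s['t'],s['ee_pos'].round(4),s['ee_rot'].round(4),np.abs(s['joint_velocities']).max().round(4),s['ft_force'].round(2),s['width'])
if np.abs(s['joint_velocities']).max()<.02: print(ticket.sign_off())
E
```

```text
30.25 [0.5505 0.1182 0.1677] [ 2.3155  2.1225 -0.    ] 0.0032 [ 0.21 -0.23 -7.39] 0.01435919557623201
the job is handed in; nothing more can be done
None
```

The steel pipe is in the empty cradle and released. The gripper is holding the carrier by its handle with both pipes in it, and the job was handed in at 30.25 s. On the way I knocked over one look-alike and stood it up again.

- **Pipe placement:** seated at (0.456, 0.128), within about 1 mm of centred, mirroring the other pipe.
- **Carrier:** underside about 102 mm above the bench and tilted at most about 0.25°. It was still at hand-in, with joint speeds at or below 0.003 rad/s. During the first part of the lift the tool tilted by up to about 0.9° before I corrected it.

**What went wrong:**
- **First grasp failed:** both cameras showed the real fingertips about 25 mm behind the reported TCP, where the description says 8 mm ahead. The jaws pinched only the edge of the standing pipe and tipped it over.
- **Knocked decoy:** the falling pipe knocked over the purple look-alike. I stood it back up, and the last measurement put it within about 2 mm of its old spot.
- **Nudged decoy:** the green look-alike next to the pipe ended up about 3–4 mm from where it started. I left it there.
- **Not measured:** I never touched the reel, tape measure or nipple. They look undisturbed in the last images, but I did not measure them.

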